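Turn the filter carriers over and restart the exposure counter

ROBOT

A 7-joint arm with a two-finger parallel gripper is mounted at the origin on a cart in front of the work surface, level with it; the furniture and walls round the work are solid. World frame = base frame: x ahead of the robot, y to its left, z up, the work surface at z = 0. Lengths are in mm, angles in rad, forces in N, time in s.
With the tool pointing down it reaches from about 425 to 1025 mm from the base axis. Payload 3.6 kg.
Tool frame: the origin (TCP) lies between the finger pads; the fingertips stand 17 mm ahead of it and the grasp point (between the pads) lies 2 mm behind it; z points along the fingers, y is the line along which they close (so a half turn about z gives the same grasp; the last joint's range is limited). The gripper opens to 85 mm and grips with 20 to 120 N. Pads are 22 mm wide; open, the fingers measure 114 mm over their backs; the gripper's body (76 mm by 85 mm) begins 54 mm behind the grasp point. The pads swing forward as they close: fully open they stand 13 mm farther back than shut.
Start: joints at [1.073, 0.591, 0.048, 1.609, -0.033, 0.943, -0.034], TCP at [284.865, -666.694, 223.902] pointing down, gripper open.
Joint ranges: [-2.69, 2.69], [-0.47, 2.24], [-1.27, 1.36], [0.19, 2.51], [-1.53, 4.68], [0.08, 2.07], [-3.09, 3.09]. Speed limits (rad/s): [2.57, 2.57, 3.14, 3.14, 3.14, 3.14, 3.14].

INTERFACE

Orientations are given as a rotation vector (axis times angle).
In Python, from cell import manip, cams gives the robot as it stands.
- The arm moves only by the tool jog_arm, never from a script. Its argument "plan" is text: rows parted by semicolons, each of 5 numbers parted by spaces: the shift along the tool's x, y, z in mm, then the turn about the tool's z in rad, then the finger opening in mm, from 0 to 85.4. In form: dx dy dz yaw hand; .... A call has 1 to 12 rows; each row shifts and turns the commanded pose from where the row before left it, along the tool's axes as they then stand; what a row does not reach is not made up. A row lasts 1/10 s, in which the tool goes at most 50 mm and 8.59 degrees, less where a joint would pass 70% of its speed; a pose out of reach is approached as far as the arm can. A call is refused whole if a number of a shift passes 50 or a number of a turn 0.15, either way. A call with a gripper value outside its range is refused whole. The fingers move at their own pace and stop on an object; the grip force is fixed at half the most. Time passes only in rows, so rows that do not move let the fingers close. It gives the time, the measured TCP pose, the force, the opening and the grip force at its end, in the units of the state.
- manip.get_state(): the state, without advancing time (a new reading comes with each control period).
- cams.camera(name): name is "side" or "top" or "wrist"; returns a dict with "frame" (480x640x3 uint8, red, green, blue), "fx", "fy", "cx", "cy" (pixels), "R" (3x3) and "t" (3): a world point X has camera coordinates R X + t. Camera axes: x right, y down, z forward; pixel columns grow to the right and rows downward; lengths in mm; the calibration is good to about 2 mm. A picture is of the moment at which its call begins. There is no depth.
- manip.close_job(): hands the job in; it is judged then, once.
The state is a dict: "t": time; "qpos": joint angles; "joint_vel": joint speeds; "joint_torque": joint torques, N m; "eef_pos": TCP position; "ee_rot": TCP orientation; "contact_force": force on the tool from outside, world axes, zero at the start; "ft_torque": the same for the moment, N m; "width": finger opening in mm; "grip_force": force on a finger pad.
Only numpy, scipy, OpenCV 4.12 (cv2) and the standard library are available. Lean on these libraries where they do the work, as an engineer would, in place of code of your own. Each camera call takes 0.05 s, during which the arm holds its last target. There are 200 camera calls.

TASK

The filter carriers on the light table are due for exposure of their other side: turn over every carrier that lies with its three dark bars up, so that all lie flat on the light table with the white filter disc up. Then turn the counter's reset knob back counter-clockwise to its zero stop (white pointer at the longest mark), slide the dust cover fully aside, press the start button fully in, and slide the cover fully shut again. Leave the bottle, the beaker and the timer alone.

Things in the scene. Friction and masses are not known exactly. Their poses are not given: they have to be found in the camera images.
- light_table: fixed LED light table, a low flat slab 160 (x) x 500 (y) x 15 mm with a matt grey diffuser top in a metal frame; origin at the centre of its underside, z up, top face 15 mm above the origin
- console: fixed exposure counter, a grey box 120 (x) x 250 (y) mm, its top 50 mm above the bench; origin at the centre of its underside, z up. The black reset knob stands at its +y end, the start button under its sliding dust cover in the -y half
- reset_knob_grip (a point): point on the reset knob's upright axis at the height to grip its raised bar. The straight bar is 46 mm long, 14 mm thick; its top is 7 mm above this point, the round 48 mm skirt under it 23 mm below
- reset_knob (a joint): reset knob angle in rad: 0 is the zero stop, where the bar lies along the console's x axis and its white pointer looks to the console's -x, at the longest mark; values grow as it turns clockwise seen from above, so it goes home counter-clockwise seen from above; friction 0.04 N m, stays where it is left, hard stop at 0
- cover_rib (a point): middle of the pull rib standing on the dust cover: rib 12 mm thick (along console y), 40 mm long (along console x), its top 11 mm above this point, 18 mm from this point down to the cover's underside. The cover is a 62 x 52 x 4 mm plate running between two rails
- cover (a joint): slide of the dust cover in m: 0 shut over the button, 0.062 fully open; opens towards the console's -y; friction 1.2 N, stays where it is left
- start_button_top (a point): centre of the top of the round start button (26 mm across), which points up; covered by the dust cover when that is shut, free when it is open
- start_button (a joint): travel of the start button in m, 0 out, 0.005 fully in; springs back, fully in takes about 4 N
- carrier_1_centre (a point): carrier (may be absent), plate 100 (x) x 38 (y) x 14 (z) mm, 0.14 kg; point: its centre; z points out of its disc face (white 33 mm disc), the other face has 3 dark bars. A free-turning steel shaft along y, 10 mm thick, 52 over its flat ends, crosses it 40 mm from the centre towards -x, half-way up. Gripped by both ends, it hangs from the shaft; lowered while moving sideways, it lies down trailing
- carrier_2_centre (a point): carrier (may be absent), plate 100 (x) x 38 (y) x 14 (z) mm, 0.14 kg; point: its centre; z points out of its disc face (white 33 mm disc), the other face has 3 dark bars. A free-turning steel shaft along y, 10 mm thick, 52 over its flat ends, crosses it 40 mm from the centre towards -x, half-way up. Gripped by both ends, it hangs from the shaft; lowered while moving sideways, it lies down trailing
- carrier_3_centre (a point): carrier (may be absent), plate 100 (x) x 38 (y) x 14 (z) mm, 0.14 kg; point: its centre; z points out of its disc face (white 33 mm disc), the other face has 3 dark bars. A free-turning steel shaft along y, 10 mm thick, 52 over its flat ends, crosses it 40 mm from the centre towards -x, half-way up. Gripped by both ends, it hangs from the shaft; lowered while moving sideways, it lies down trailing
- carrier_4_centre (a point): carrier (may be absent), plate 100 (x) x 38 (y) x 14 (z) mm, 0.14 kg; point: its centre; z points out of its disc face (white 33 mm disc), the other face has 3 dark bars. A free-turning steel shaft along y, 10 mm thick, 52 over its flat ends, crosses it 40 mm from the centre towards -x, half-way up. Gripped by both ends, it hangs from the shaft; lowered while moving sideways, it lies down trailing
- the_bottle: brown glass reagent bottle, 68 mm across, 151 mm tall; a bystander to be left alone; origin at the centre of its underside
- the_beaker: glass beaker, 94 x 100 mm, 124 mm tall; a bystander to be left alone; origin at the centre of its underside
- the_timer: white lab timer lying on its back, 72 x 66 x 18 mm; a bystander to be left alone; origin at the centre of its underside
Not all that is in view belongs to the job. Leave any orange look-alike of the part that bears carrier_2_centre alone.

How it is judged (in metres and radians):
On the way, in this order (a step that is already met when the one before it is completed fails the run):
1. all carriers present lie flat on the light table, disc face up, released (angle between each of carrier_1_centre, carrier_2_centre, carrier_3_centre, carrier_4_centre's own z axis and vertical below 0.1 rad and x of carrier_1_centre in the frame of light_table between -0.08 and 0.08 m and y of carrier_1_centre in the frame of light_table between -0.25 and 0.25 m and z of carrier_1_centre in the frame of light_table between 0.015 and 0.027 m and contact force between each of carrier_1, carrier_2, carrier_3, carrier_4 and the fingers below 0.1 N and linear speed of each of carrier_1, carrier_2, carrier_3, carrier_4 below 0.02 m/s and x of carrier_2_centre in the frame of light_table between -0.08 and 0.08 m and y of carrier_2_centre in the frame of light_table between -0.25 and 0.25 m and z of carrier_2_centre in the frame of light_table between 0.015 and 0.027 m and x of carrier_3_centre in the frame of light_table between -0.08 and 0.08 m and y of carrier_3_centre in the frame of light_table between -0.25 and 0.25 m and z of carrier_3_centre in the frame of light_table between 0.015 and 0.027 m and x of carrier_4_centre in the frame of light_table between -0.08 and 0.08 m and y of carrier_4_centre in the frame of light_table between -0.25 and 0.25 m and z of carrier_4_centre in the frame of light_table between 0.015 and 0.027 m), for 0.2 s.
2. reset knob at its zero stop (value of joint reset_knob below 0.08 rad), for 0.2 s.
3. dust cover slid fully aside (value of joint cover above 0.054 m), for 0.1 s.
4. start button pressed in (value of joint start_button above 0.0035 m), for 0.05 s.
5. dust cover slid shut again (value of joint cover below 0.005 m and value of joint start_button below 0.001 m), for 0.2 s.
At the end, for the whole second after the job is handed in: every carrier present lies flat (within 0.1 rad) on the light table, its centre over the table, disc face up, at rest and released; the reset knob is within 0.08 rad of its zero stop; the cover is within 5 mm of shut; the button is out (all of step 1 and all of step 5 and value of joint reset_knob below 0.08 rad); the robot touches nothing.
It fails at once if a bystander (bottle, beaker or timer) is shifted more than 2 cm or knocked over (distance of any of the_bottle, the_beaker, the_timer from where it was at the start of the episode above 0.02 m or angle between any of the_bottle, the_beaker, the_timer's own z axis and vertical above 0.4 rad).
Of carrier_1, carrier_2, carrier_3, carrier_4 only 3 to 4 are there at a start; the rules pass over those that are not, and their reading is None.
At some moment in a run one of carrier_1, carrier_2, carrier_3, carrier_4 may be knocked a few centimetres aside while the robot is not near it.
Once in a run the grip may slacken for a moment while it holds something.
It also fails if it takes over 200 s, if anything falls off the work surface, if the arm or the gripper's body presses on something with over 40 N, if the wrist force passes 120 N, or if a joint passes its speed limit or range.

## Working session

There is one attempt and no reset: what is moved stays moved. The work goes in short steps, Python scripts to look and compute and a tool call to move; the robot and the scene stay as the last step left them, time stands still between calls to the robot, and variables do not carry over. Pictures are saved under pics/ and viewed, at most 14 in all, crops included, and the job is handed in when it is done.

Besides the shell and the picture viewer there is one more tool, called after "Emit:" in YAML: its name, and indented under it one key for each argument. jog_arm: Moves the arm, as the interface text tells. Its arguments: {"type":"object","properties":{"plan":{"type":"string"}},"required":["plan"]}

```bash
mkdir -p pics; ls
cat > h.py <<'E'
import numpy as np, cv2
from scipy.spatial.transform import Rotation as Rn
from cell import manip, cams
def shot(n,fn):
    c=cams.camera(n); cv2.imwrite('pics/'+fn,np.ascontiguousarray(c['frame'][:,:,::-1])); 
    np.savez('pics/'+fn+'.npz',**{k:c[k] for k in('fx','fy','cx','cy','R','t','frame')}); return c
def ray(c,u,v,z):
    R=np.array(c['R']);t=np.array(c['t']);o=-R.T@t
    d=R.T@np.array([(u-c['cx'])/c['fx'],(v-c['cy'])/c['fy'],1]); return o+d*(z-o[2])/d[2]
def proj(c,X):
    p=np.array(c['R'])@np.array(X,float)+np.array(c['t']); return [p[0]/p[2]*c['fx']+c['cx'],p[1]/p[2]*c['fy']+c['cy']]
E
python3 - <<'E'
from h import *
np.set_printoptions(precision=3,suppress=True)
for n in('top','side'):
    c=shot(n,n+'0.png'); print(n,c['fx'],c['cx'],c['cy'],np.array(c['R']),c['t'],-np.array(c['R']).T@np.array(c['t']))
s=manip.get_state();print(s['eef_pos'],s['ee_rot'],Rn.from_rotvec(s['ee_rot']).as_matrix(),s['width'],s['t'])
E
```

```text
pics
top 513.3147531209071 312.3217636283918 236.7122718368489 [[ 0.007 -1.     0.012]
 [-0.997 -0.007 -0.072]
 [ 0.072 -0.011 -0.997]] [-168.442  607.354 1369.977] [ 508.63  -148.648 1411.838]
side 473.8745364501917 319.78828244951507 243.50074074394539 [[ 0.994  0.111 -0.007]
 [ 0.089 -0.836 -0.541]
 [-0.066  0.537 -0.841]] [-593.096 -143.657 1373.761] [ 692.305 -791.819 1073.945]
[ 284.58  -666.007  222.867] [-3.076 -0.63   0.001] [[ 0.92   0.393 -0.001]
 [ 0.393 -0.92   0.002]
 [-0.    -0.002 -1.   ]] 85.4380709169561 0.1
```

View pics/top0.png

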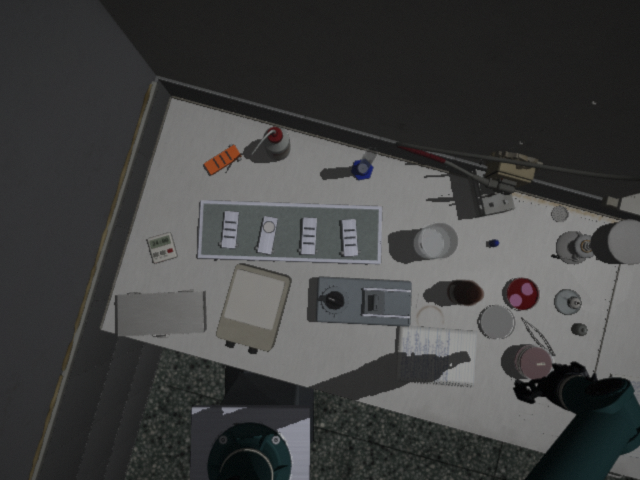

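View pics/side0.png

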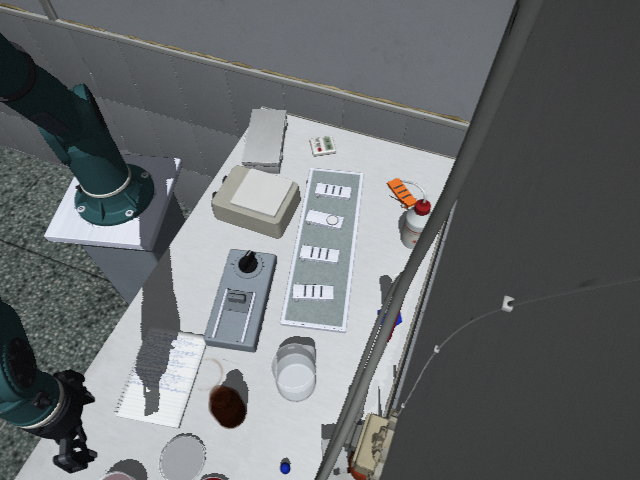

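The top view shows the light table at px (198–382, 202–263). White carriers lie at (230,230), (267,235, disc up), (309,237) and (349,238). The orange look-alike is off the table at (222,159), the knob at (332,300) and the cover at (383,303). Candidates for turning are the white pieces at 230, 309 and 349, which show bars. I leave out the disc-up one at 267 and the orange one. Next is the close crop.

Run:
```python
import cv2
a=cv2.imread('pics/top0.png')[195:335,190:420]
b=cv2.resize(a[5:75],None,fx=3.47,fy=3.47,interpolation=cv2.INTER_CUBIC)
d=cv2.resize(a[75:],None,fx=3.47,fy=3.47,interpolation=cv2.INTER_CUBIC)
cv2.imwrite('pics/crop0.png',cv2.vconcat([b,d])); print(b.shape,d.shape)
```

```text
(243, 798, 3) (226, 798, 3)
```

View pics/crop0.png

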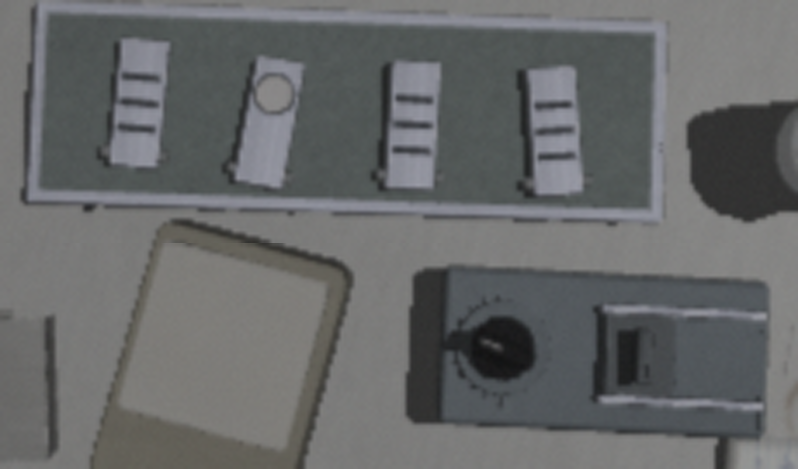

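The crop confirms it: carriers at crop (139,103), (412,125) and (554,130) have bars up, and (267,121) has its disc up. All shafts are at the lower (robot, −x) end. The knob's white pointer at about (490,344) looks left and slightly up, about 110° clockwise of the zero mark. The cover is shut. Next I measure.

```bash
cat >> h.py <<'E'
def carriers(c,lo=150,smin=0,smax=60):
    f=np.array(c['frame']); u=cv2.resize(f,None,fx=4,fy=4,interpolation=cv2.INTER_CUBIC)
    hsv=cv2.cvtColor(u,cv2.COLOR_RGB2HSV); m=((hsv[...,2]>lo)&(hsv[...,1]<smax)).astype(np.uint8)
    m=cv2.morphologyEx(m,cv2.MORPH_CLOSE,np.ones((15,15))); m=cv2.morphologyEx(m,cv2.MORPH_OPEN,np.ones((17,17)))
    out=[]
    for k in cv2.findContours(m,cv2.RETR_EXTERNAL,cv2.CHAIN_APPROX_NONE)[0]:
        W=np.array([ray(c,(p[0]+.5)/4-.5,(p[1]+.5)/4-.5,29)[:2] for p in k[:,0]],np.float32)
        r=cv2.minAreaRect(W); w=sorted(r[1])
        if 28<w[0]<50 and 85<w[1]<115:
            b=cv2.boxPoints(r); e=[b[1]-b[0],b[2]-b[1]]; e=max(e,key=np.linalg.norm); e=e*np.sign(e[0])
            out.append((r[0],w,np.arctan2(e[1],e[0])))
    return sorted(out,key=lambda o:-o[0][1])
E
python3 - <<'E'
from h import *
c=np.load('pics/top0.png.npz')
f=c['frame']; print(f[225,228],f[240,267],f[232,250],f[280,260],f[300,360],f[180,300])
for lo in(120,140,155,170): 
    print(lo); [print(np.round(o[0],1),np.round(o[1],1),round(o[2],3)) for o in carriers(c,lo)]
for p in [(198.5,201.5),(382,206),(381,264),(196,258.5)]: print('table',ray(c,*p,15).round(1))
for p in [(318,277),(411.5,280.5),(411,325),(317.5,321)]: print('cons',ray(c,*p,50).round(1))
print('knob',[ray(c,334,300.2,z).round(1) for z in(50,60,80)])
print('rib',[ray(c,371,298,z).round(1) for z in(50,60,70)])
E
```

```text
[137 136 146] [140 143 153] [84 89 88] [126 124 122] [83 89 92] [126 125 124]
120
140
[626.3  58.8] [34.9 95.5] -0.08
[ 611.2 -154.2] [34.5 95.5] -0.038
[ 606.9 -265.2] [34.6 96.4] 0.065
155
170
table [703.3 147.6  15. ]
table [ 695. -355.   15.]
table [ 536.  -351.7   15. ]
table [547.5 150.9  15. ]
cons [ 499.8 -179.6   50. ]
cons [ 492.2 -427.5   50. ]
cons [ 375.4 -425.3   50. ]
cons [ 384.5 -179.    50. ]
knob [array([ 439.1, -222.2,   50. ]), array([ 439.6, -221.6,   60. ]), array([ 440.6, -220.6,   80. ])]
rib [array([ 445.4, -319.9,   50. ]), array([ 445.9, -318.7,   60. ]), array([ 446.4, -317.4,   70. ])]
```

Emit:
jog_arm:
  plan: "0 0 -20 0.113 85;0 0 -20 0.113 85;0 0 -20 0.112 85;30 -38 0 0 85;30 -38 0 0 85;30 -38 0 0 85;30 -38 0 0 85;30 -38 0 0 85;30 -38 0 0 85;30 -38 0 0 85;30 -38 0 0 85;30 -38 0 0 85"

```text
t: 1.3
eef_pos: [532.3, -305.8, 283.6]
ee_rot: [-3.14, -0.103, 0.001]
contact_force: [1.3, 0.1, 0.2]
width: 84.7
grip_force: 0.0
```

```bash
cat >> h.py <<'E'
def to(X,psi=None):
    s=manip.get_state(); R=Rn.from_rotvec(s['ee_rot']).as_matrix(); p=np.array(s['eef_pos'])
    X=[p[i] if X[i] is None else X[i] for i in range(3)]
    y=np.arctan2(R[1,0],R[0,0])
    print('t',round(s['t'],1),'tcp',p.round(1),'yaw',round(y,3),'tilt',R[:2,2].round(3),'w',round(s['width'],1),'F',np.round(s['contact_force'],1),'g',round(s['grip_force'],1),'q7',round(s['qpos'][6],2))
    print('  shift',(R.T@(np.array(X)-p)).round(1), '' if psi is None else 'turn %.3f'%(y-psi))
E
python3 - <<'E'
from h import *
to([567,-267.8,150],0.065)
c=shot('wrist','w1.png')
E
```

```text
t 1.3 tcp [ 532.3 -305.8  283.6] yaw 0.066 tilt [-0.001  0.   ] w 84.7 F [1.3 0.1 0.2] g 0.0 q7 -1.02
  shift [ 37.2 -35.6 133.6] turn 0.001
```

View pics/w1.png

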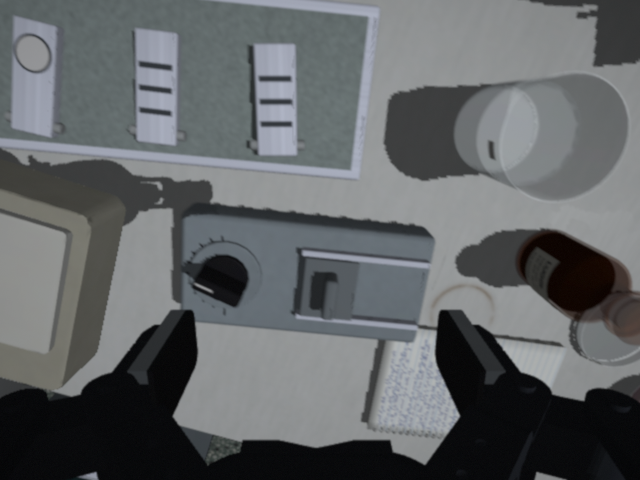

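The wrist view shows carrier D's shaft stubs at (252,147) and (301,144), and C's at (132,137) and (183,135). The knob's white line runs (193,285)–(214,292), and the rib is at about (329,295). I check these by back-projection.

Run:
```python
from h import *
c=np.load('pics/w1.png.npz')
for n,a,b in(('D',(250.5,146.5),(302.5,144.5)),('C',(130.5,136),(184,134))):
    A,B=ray(c,*a,22),ray(c,*b,22); d=A-B; print(n,((A+B)/2).round(1),np.linalg.norm(d).round(1),'yaw',np.arctan2(-d[0],d[1]).round(3))
for p in((252,43.5),(295.5,43),(255,157),(298.5,154.5)): print(ray(c,*p,29).round(1))
for z in(73,80): print('knob ptr',ray(c,193,285,z).round(1),ray(c,214,292,z).round(1),ray(c,243,300,z).round(1))
print('skirt c',ray(c,221,278,55).round(1),'rib',ray(c,330,293,75).round(1))
```

```text
D [ 567.5 -264.4   22. ] 50.7 yaw 0.104
C [ 569.9 -149.    22. ] 52.0 yaw 0.102
[ 656.  -239.9   29. ]
[ 659.  -278.6   29. ]
[ 556.  -244.7   29. ]
[ 561.1 -286.4   29. ]
knob ptr [ 437.9 -194.8   73. ] [ 431.9 -214.6   73. ] [ 425.3 -242.3   73. ]
knob ptr [ 441.2 -196.9   80. ] [ 435.3 -216.3   80. ] [ 428.9 -243.4   80. ]
skirt c [ 438.7 -217.3   55. ] rib [ 439.1 -324.7   75. ]
```

Emit:
jog_arm:
  plan: "20 -18 45 0 70;17 -17 45 0 70;0 0 20 0 70;0 0 0 0 70"

```text
t: 1.75
eef_pos: [562.8, -269.3, 172.9]
ee_rot: [-3.136, -0.107, 0.012]
contact_force: [-0.9, 0.6, -0.6]
width: 69.7
grip_force: 0.0
```

Emit:
jog_arm:
  plan: "4 -2 40 0 70;0 0 33 0 70;0 0 0 0 70"

```text
t: 2.05
eef_pos: [566.1, -269.2, 101.2]
ee_rot: [-3.138, -0.101, 0.011]
contact_force: [-1.1, 0.0, 0.3]
width: 70.2
grip_force: 0.0
```

Run:
```python
from h import *
to([567,-266.5,32],0.065)
c=shot('wrist','w2.png')
print(proj(c,[567,-266.5,22]))
```

```text
t 2.0 tcp [ 566.1 -269.2  101.2] yaw 0.065 tilt [-0.007  0.002] w 70.2 F [-1.1  0.   0.3] g 0.0 q7 -1.09
  shift [ 1.6 -2.4 69.2] turn -0.000
[np.float64(312.3014729457311), np.float64(239.4400834919705)]
```

View pics/w2.png

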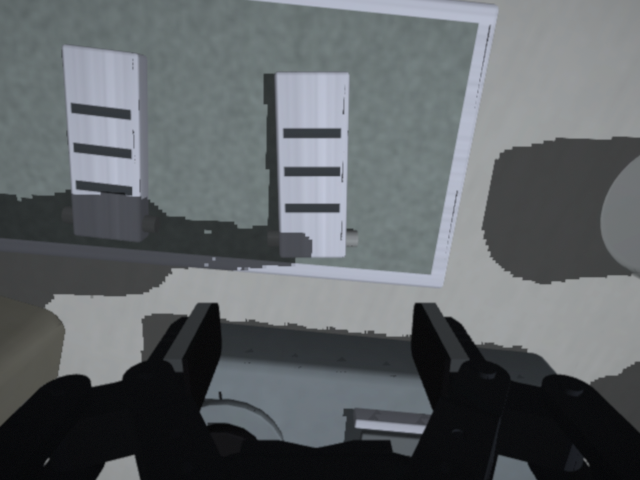

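Right stub is at (358,238), left in shadow at about (270,240), so the midpoint of about (314,239) matches the projected target (312,239). I descend.

Emit:
jog_arm:
  plan: "2 -2 30 0 70;0 -1 24 0 70;0 0 8 0 70;0 0 6 0 70;0 0 0 0 70;0 0 0 0 70"

```text
t: 2.7
eef_pos: [571.8, -267.0, 37.3]
ee_rot: [3.139, 0.103, 0.003]
contact_force: [0.4, 0.6, -1.2]
width: 70.4
grip_force: 0.0
```

Run:
```python
from h import *
to([567,-266.5,31],0.065)
```

```text
t 2.7 tcp [ 571.8 -267.    37.3] yaw 0.065 tilt [ 0.002 -0.001] w 70.4 F [ 0.4  0.6 -1.2] g 0.0 q7 -1.09
  shift [-4.8 -0.8  6.3] turn 0.000
```

Emit:
jog_arm:
  plan: "-5 -1 3 0 70;0 0 2 0 70;0 0 0 0 70;0 0 0 0 70"

```text
t: 3.1
eef_pos: [565.8, -265.5, 30.9]
ee_rot: [3.14, 0.103, 0.0]
contact_force: [1.0, 0.2, 0.0]
width: 70.2
grip_force: 0.0
```

Run:
```python
from h import *
to([567,-266.5,31],0.065)
```

```text
t 3.1 tcp [ 565.8 -265.5   30.9] yaw 0.066 tilt [ 0. -0.] w 70.2 F [1.  0.2 0. ] g 0.0 q7 -1.09
  shift [ 1.1  1.1 -0.1] turn 0.001
```

Emit:
jog_arm:
  plan: "1 1 0 0 60;0 0 0 0 52;0 0 0 0 40;0 0 0 0 40;0 0 0 0 40;0 0 0 0 40"

```text
t: 3.7
eef_pos: [566.9, -266.4, 30.9]
ee_rot: [-3.14, -0.103, 0.0]
contact_force: [0.0, 0.1, -0.0]
width: 39.8
grip_force: 0.0
```

Run:
```python
from h import *
c=shot('wrist','w3.png'); c=shot('side','s3.png')
u,v=proj(c,[567,-266,30]); print(u,v); u,v=int(u),int(v)
a=cv2.imread('pics/s3.png')[max(0,v-60):v+40,u-70:u+70]; b=cv2.imread('pics/w3.png')
a=cv2.resize(a,(560,400),interpolation=cv2.INTER_CUBIC)[:,:400]; b=cv2.resize(b[150:450,120:520],(400,300)); b=cv2.copyMakeBorder(b,0,100,0,0,cv2.BORDER_CONSTANT)
cv2.imwrite('pics/m3.png',cv2.hconcat([a,b]))
```

```text
295.7649533682285 289.4696953762053
```

View pics/m3.png

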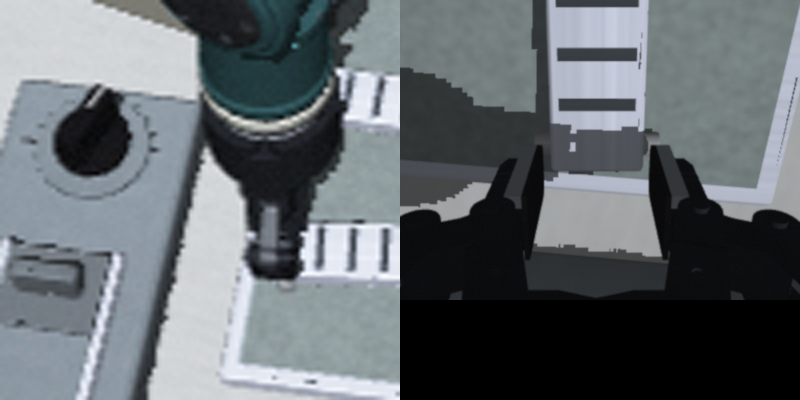

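Run:
```python
from h import *
c=np.load('pics/w3.png.npz'); s=manip.get_state(); R=Rn.from_rotvec(s['ee_rot']).as_matrix(); p=np.array(s['eef_pos'])
print('camR', -c['R'].T@c['t']-p)
for d in(0,4,8,12,17): print(d,[np.round(proj(c,p+R@np.array([x,20,d])),1) for x in(-11,0,11)])
print('stub',ray(c,375,285,22),ray(c,267,287,22)); 
f=c['frame'][190:345,200:440]; f=cv2.convertScaleAbs(f,alpha=1.6,beta=25)
cv2.imwrite('pics/w3c.png',cv2.resize(f[:,:,::-1],None,fx=3.3,fy=3.3,interpolation=cv2.INTER_CUBIC))
```

```text
camR [ 76.29937426   4.98594346 149.44983678]
0 [array([365.5, 329.5]), array([366.5, 305.1]), array([367.5, 279.7])]
4 [array([364.4, 324.5]), array([365.4, 300.6]), array([366.3, 275.6])]
8 [array([363.4, 319.8]), array([364.3, 296.2]), array([365.2, 271.8])]
12 [array([362.4, 315.2]), array([363.3, 292.1]), array([364.2, 268.1])]
17 [array([361.2, 309.7]), array([362. , 287.1]), array([362.9, 263.7])]
stub [ 573.17957967 -290.43020841   22.        ] [ 569.28818513 -245.63829118   22.        ]
```

View pics/w3c.png

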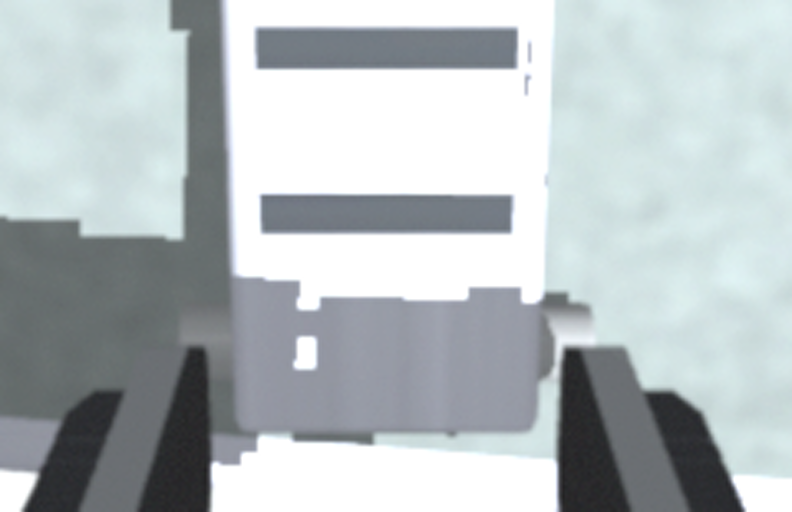

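Fingers closed above the shaft (stubs still visible beyond the tips at crop (585,330)), so the tips stand higher than assumed. I reopen and lower in small steps, watching the force.

Emit:
jog_arm:
  plan: "0 0 0 0 66;0 0 0 0 66;0 0 0 0 66;0 0 3 0 66;0 0 3 0 66;0 0 0 0 66"

```text
t: 4.4
eef_pos: [566.4, -266.2, 24.2]
ee_rot: [-3.139, -0.103, 0.002]
contact_force: [-0.5, -1.2, 0.2]
width: 66.2
grip_force: 0.0
```

Emit:
jog_arm:
  plan: "0 0 3 0 66;0 0 0 0 66"

```text
t: 4.6
eef_pos: [566.6, -266.3, 21.4]
ee_rot: [-3.14, -0.103, 0.001]
contact_force: [-0.5, -0.0, -0.3]
width: 65.9
grip_force: 0.0
```

Emit:
jog_arm:
  plan: "0 0 3 0 66;0 0 0 0 66"

```text
t: 4.8
eef_pos: [566.7, -266.4, 18.5]
ee_rot: [-3.14, -0.103, 0.001]
contact_force: [-0.2, -0.3, 0.3]
width: 65.7
grip_force: 0.0
```

Emit:
jog_arm:
  plan: "0 0 0 0 58;0 0 0 0 50;0 0 0 0 44;0 0 0 0 44"

```text
t: 5.2
eef_pos: [567.0, -266.5, 19.0]
ee_rot: [3.14, 0.103, 0.0]
contact_force: [0.1, -0.4, -0.9]
width: 43.9
grip_force: 0.0
```

Run:
```python
from h import *
c=shot('wrist','w4.png'); f=c['frame'][190:345,200:440]; f=cv2.convertScaleAbs(f,alpha=1.6,beta=25)
a=cv2.resize(f[:,:,::-1],None,fx=2.2,fy=2.2,interpolation=cv2.INTER_CUBIC)
s=shot('side','s4.png'); u,v=map(int,proj(s,[567,-266,30])); print(u,v)
b=cv2.resize(cv2.convertScaleAbs(s['frame'][v-55:v+25,u-30:u+26],alpha=1.8,beta=20)[:,:,::-1],None,fx=4.26,fy=4.26,interpolation=cv2.INTER_CUBIC)
b=b[:a.shape[0]]; a=a[:b.shape[0]]
cv2.imwrite('pics/m4.png',cv2.hconcat([a,b])[:, :800]); print(a.shape,b.shape)
```

```text
295 289
(341, 528, 3) (341, 239, 3)
```

View pics/m4.png

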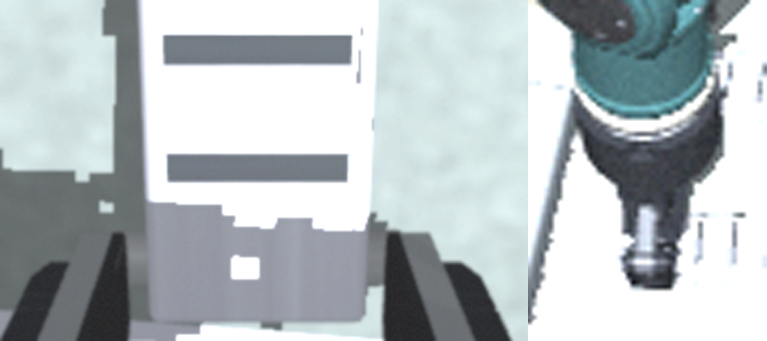

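Stub ends are still hidden under the tips (pad inner edges at crop x 127 and 385), so the tips remain above the shaft. I open and go lower, watching the force.

Emit:
jog_arm:
  plan: "0 0 0 0 64;0 0 0 0 64;0 0 3 0 64;0 0 0 0 64"

```text
t: 5.7
eef_pos: [566.6, -266.3, 15.5]
ee_rot: [-3.14, -0.103, 0.001]
contact_force: [-0.4, -0.3, -0.2]
width: 64.0
grip_force: 0.0
```

Emit:
jog_arm:
  plan: "0 0 3 0 64;0 0 0 0 64"

```text
t: 5.9
eef_pos: [566.6, -266.3, 12.4]
ee_rot: [-3.14, -0.103, 0.001]
contact_force: [0.1, -0.0, 0.2]
width: 64.5
grip_force: 0.0
```

Emit:
jog_arm:
  plan: "0 0 0 0 56;0 0 0 0 48;0 0 0 0 46;0 0 0 0 46"

```text
t: 6.3
eef_pos: [566.9, -266.5, 13.7]
ee_rot: [-3.14, -0.103, -0.0]
contact_force: [-0.7, 0.2, 4.7]
width: 47.3
grip_force: 58.0
```

Emit:
jog_arm:
  plan: "0 0 -4 0 40;0 0 -8 0 40;0 0 -10 0 40;0 0 0 0 40"

```text
t: 6.7
eef_pos: [567.8, -266.9, 36.5]
ee_rot: [3.139, 0.103, 0.004]
contact_force: [-0.6, -0.2, -1.2]
width: 46.7
grip_force: 61.6
```

Run:
```python
from h import *
c=shot('wrist','w5.png'); f=c['frame'][150:345,200:440]; f=cv2.convertScaleAbs(f,alpha=1.5,beta=20)
a=cv2.resize(f[:,:,::-1],None,fx=2,fy=2,interpolation=cv2.INTER_CUBIC)
s=shot('side','s5.png'); u,v=map(int,proj(s,[587,-266,40])); print(u,v)
b=cv2.resize(cv2.convertScaleAbs(s['frame'][v-40:v+25,u-30:u+26],alpha=1.2,beta=20)[:,:,::-1],None,fx=6,fy=6,interpolation=cv2.INTER_CUBIC)
cv2.imwrite('pics/m5.png',cv2.hconcat([a[:390,:460],b[:390]]))
```

```text
303 288
```

View pics/m5.png

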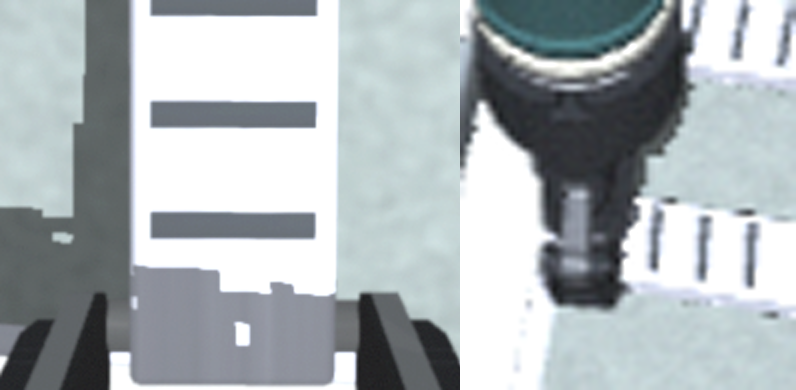

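Carrier D is held by both stubs: the pads are flush on the shaft ends, and there is bare shaft between pad and plate at crop (115,320) and (345,320). Measured offset: shaft z ≈ TCP z + 8. I lift and let it hang.

Emit:
jog_arm:
  plan: "0 0 -12 0 40;0 0 -15 0 40;0 0 -15 0 40;0 0 -15 0 40;-2 0 -15 0 40;-3 0 -10 0 40;0 0 -5 0 40;0 0 0 0 40;0 0 0 0 40;0 0 0 0 40;0 0 0 0 40;0 0 0 0 40"

```text
t: 8.0
eef_pos: [561.7, -266.6, 121.3]
ee_rot: [-3.14, -0.103, 0.001]
contact_force: [-0.3, 0.7, -2.4]
width: 46.5
grip_force: 61.7
```

Run:
```python
from h import *
to([562,None,100],0.065)
s=shot('side','s6.png'); c=shot('wrist','w6.png')
for k in(0,90): print(proj(s,[563,-266,131-k]))
u,v=map(int,proj(s,[563,-266,90]))
b=cv2.resize(s['frame'][v-70:v+60,u-60:u+60,::-1],None,fx=3.5,fy=3.5,interpolation=cv2.INTER_CUBIC)
a=c['frame'][120:420,140:500,::-1]; a=cv2.copyMakeBorder(a,0,b.shape[0]-300,0,0,cv2.BORDER_CONSTANT)
cv2.imwrite('pics/m6.png',cv2.hconcat([a,b]))
```

```text
t 8.0 tcp [ 561.7 -266.6  121.3] yaw 0.066 tilt [-0.001  0.   ] w 46.5 F [-0.3  0.7 -2.4] g 61.7 q7 -1.09
  shift [ 0.3  0.  21.3] turn 0.001
[np.float64(291.8502148941296), np.float64(269.0323032869141)]
[np.float64(293.9236914851533), np.float64(287.2495681992576)]
```

View pics/m6.png

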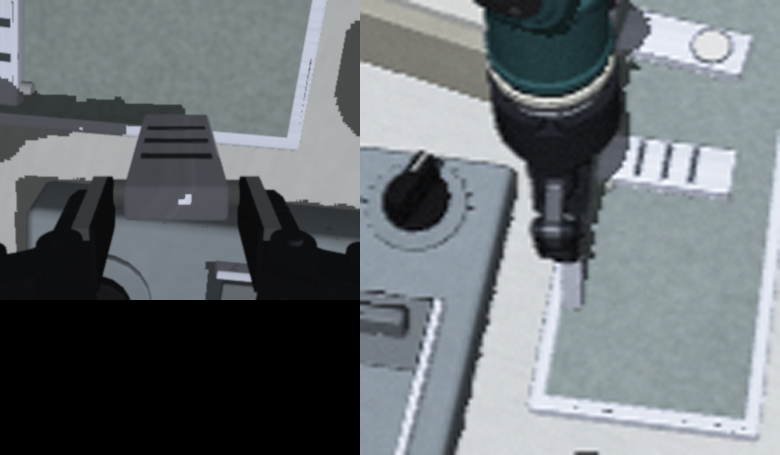

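It hangs vertically with bars facing +x, as wanted. I lay it down moving +x.

Emit:
jog_arm:
  plan: "0 0 10 0 40;0 0 10 0 40;0 0 0 0 40;10 0 1.3 0 40;10 0 2 0 40;10 0 3 0 40;10 0 5 0 40;10 0 5 0 40;10 0 7 0 40;8 0 7 0 40;7 0 8 0 40;6 0 9 0 40"

```text
t: 9.3
eef_pos: [643.1, -261.3, 53.7]
ee_rot: [-3.14, -0.104, 0.001]
contact_force: [-0.0, 0.1, -0.5]
width: 46.3
grip_force: 62.2
```

Emit:
jog_arm:
  plan: "6 0 10 0 40;5 0 11 0 40;4 0 10 0 40;3 0 5 0 40;0 0 0 0 40;0 0 0 0 40"

```text
t: 9.9
eef_pos: [660.5, -260.3, 18.5]
ee_rot: [-3.14, -0.103, 0.001]
contact_force: [0.4, -0.0, -0.9]
width: 46.6
grip_force: 62.0
```

Run:
```python
from h import *
to([None,None,14.5],0.065)
```

```text
t 9.9 tcp [ 660.5 -260.3   18.5] yaw 0.066 tilt [-0.  0.] w 46.6 F [ 0.4 -0.  -0.9] g 62.0 q7 -1.14
  shift [0. 0. 4.] turn 0.001
```

Emit:
jog_arm:
  plan: "2 0 3 0 40;0 0 1 0 40;0 0 0 0 40;0 0 0 0 48;0 0 0 0 54;0 0 0 0 60;0 0 0 0 64;0 0 0 0 64"

```text
t: 10.7
eef_pos: [662.7, -260.1, 14.7]
ee_rot: [3.14, 0.103, 0.0]
contact_force: [0.3, -0.1, -0.5]
width: 64.3
grip_force: 0.0
```

Emit:
jog_arm:
  plan: "0 0 -10 0 64;0 0 -30 0 66;0 0 -40 0 66;0 0 -40 0 66;0 0 0 0 66"

```text
t: 11.2
eef_pos: [667.3, -262.2, 142.3]
ee_rot: [3.135, 0.103, 0.019]
contact_force: [0.8, -0.5, 0.4]
width: 66.1
grip_force: 0.0
```

Run:
```python
from h import *
to([570,-150,130],-0.038)
c=shot('wrist','w7.png'); cv2.imwrite('pics/w7s.png',cv2.resize(cv2.imread('pics/w7.png'),(480,360)))
```

```text
t 11.2 tcp [ 667.3 -262.2  142.3] yaw 0.065 tilt [ 0.012 -0.004] w 66.1 F [ 0.8 -0.5  0.4] g 0.0 q7 -1.15
  shift [ -89.9 -118.3   10.5] turn 0.103
```

View pics/w7.png

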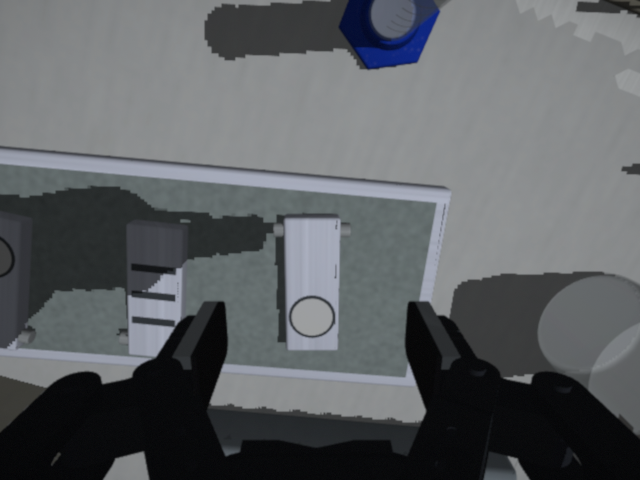

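D now lies disc up: disc at (312,317), shaft at its far end (y 229). C is at about (157,290). Next I get C's and A's poses numerically from w1 and a fresh top picture.

Run:
```python
from h import *
for n in('w1.png','top0.png','new'):
    c=shot('top','top1.png') if n=='new' else np.load('pics/%s.npz'%n)
    for lo in (130,135,140,145): print(n,lo,[(np.round(o[0],1).tolist(),np.round(o[1],0).tolist(),round(float(o[2]),3)) for o in carriers(c,lo)])
```

```text
w1.png 130 [([613.3, -40.6], [39.0, 99.0], -0.162), ([612.1, -152.8], [39.0, 99.0], -0.054), ([608.4, -263.2], [38.0, 99.0], 0.066)]
w1.png 135 [([613.4, -40.7], [38.0, 99.0], -0.17), ([612.2, -152.9], [38.0, 99.0], -0.054), ([608.3, -263.2], [38.0, 99.0], 0.066)]
w1.png 140 [([613.4, -40.7], [38.0, 98.0], -0.168), ([612.2, -152.7], [38.0, 99.0], -0.053), ([608.3, -263.2], [37.0, 98.0], 0.066)]
w1.png 145 [([424.2, -25.2], [40.0, 99.0], -0.139), ([613.3, -40.8], [37.0, 98.0], -0.169), ([612.2, -153.0], [37.0, 98.0], -0.058)]
top0.png 130 [([626.4, 58.8], [36.0, 97.0], -0.08), ([612.6, -42.4], [36.0, 97.0], -0.167), ([611.2, -154.4], [36.0, 97.0], -0.052), ([607.2, -265.2], [36.0, 97.0], 0.063), ([486.6, -1005.8], [36.0, 101.0], -0.255)]
top0.png 135 [([626.3, 58.7], [36.0, 97.0], -0.082), ([612.7, -42.4], [35.0, 97.0], -0.163), ([611.2, -154.5], [35.0, 96.0], -0.04), ([607.2, -265.2], [35.0, 97.0], 0.064)]
top0.png 140 [([626.3, 58.8], [35.0, 95.0], -0.08), ([611.2, -154.2], [35.0, 96.0], -0.038), ([606.9, -265.2], [35.0, 96.0], 0.065)]
top0.png 145 [([606.7, -265.8], [34.0, 95.0], 0.048)]
new 130 [([627.4, 58.7], [37.0, 97.0], -0.081)]
new 135 [([627.1, 58.6], [37.0, 97.0], -0.087)]
new 140 [([627.1, 58.7], [36.0, 97.0], -0.083)]
new 145 [([627.1, 58.7], [36.0, 95.0], -0.084), ([489.8, -1006.3], [35.0, 95.0], -0.249)]
```

Emit:
jog_arm:
  plan: "0 0 0 0.118 66;0 0 0 0 66"

```text
t: 11.5
eef_pos: [661.5, -259.5, 133.2]
ee_rot: [-3.14, 0.082, 0.005]
contact_force: [1.3, -0.3, 0.1]
width: 65.7
grip_force: 0.0
```

Run:
```python
from h import *
to([571.8,-151.6,60],-0.053)
```

```text
t 11.5 tcp [ 661.5 -259.5  133.2] yaw -0.052 tilt [-0.003  0.001] w 65.7 F [ 1.3 -0.3  0.1] g 0.0 q7 -1.24
  shift [ -94.9 -103.1   73.5] turn 0.001
```

Emit:
jog_arm:
  plan: "-24 -26 0 0 66;-24 -26 0 0 66;-24 -26 5 0 66;-22 -25 20 0 66;0 0 24 0 66;0 0 24 0 66;0 0 0 0 66;0 0 0 0 66;0 0 0 0 66"

```text
t: 12.4
eef_pos: [574.8, -152.9, 62.3]
ee_rot: [3.14, -0.081, 0.002]
contact_force: [0.8, 0.5, 0.4]
width: 66.2
grip_force: 0.0
```

Run:
```python
from h import *
to([571.8,-151.6,12.8],-0.053)
c=shot('wrist','w8.png')
for lo in(50,60,70,130): print([(np.round(o[0],1).tolist(),np.round(o[1],0).tolist(),round(float(o[2]),3)) for o in carriers(c,lo)])
```

```text
t 12.4 tcp [ 574.8 -152.9   62.3] yaw -0.052 tilt [ 0.001 -0.   ] w 66.2 F [0.8 0.5 0.4] g 0.0 q7 -1.35
  shift [-3.2 -1.1 49.5] turn 0.001
[]
[]
[]
[([536.4, -261.1], [40.0, 109.0], 1.544), ([624.2, -264.7], [42.0, 99.0], 0.062)]
```

Emit:
jog_arm:
  plan: "-3 -1 20 0 66;0 0 15 0 66;0 0 8 0 66;0 0 5 0 66;0 0 0 0 66;0 0 0 0 58;0 0 0 0 50;0 0 0 0 44;0 0 0 0 40;0 0 0 0 40"

```text
t: 13.45
eef_pos: [571.8, -151.4, 15.1]
ee_rot: [3.14, -0.082, 0.002]
contact_force: [-1.9, 1.2, 7.0]
width: 44.9
grip_force: 60.0
```

Emit:
jog_arm:
  plan: "0 0 -4 0 40;0 0 -8 0 40;0 0 -10 0 40;0 0 -15 0 40;0 0 -15 0 40;0 0 -15 0 40;0 0 -15 0 40;-4 0 -15 0 40;-4 0 -10 0 40;0 0 0 0 40;0 0 0 0 40;0 0 0 0 40"

```text
t: 14.65
eef_pos: [562.8, -150.6, 120.0]
ee_rot: [-3.14, 0.082, 0.002]
contact_force: [-0.9, -0.4, -1.4]
width: 43.6
grip_force: 61.5
```

Run:
```python
from h import *
to([562,None,101],-0.053)
s=shot('side','s9.png'); c=shot('wrist','w9.png')
u,v=map(int,proj(s,[563,-152,90]))
b=cv2.resize(s['frame'][v-70:v+60,u-60:u+60,::-1],None,fx=3.5,fy=3.5,interpolation=cv2.INTER_CUBIC)
a=c['frame'][120:420,140:500,::-1]; a=cv2.copyMakeBorder(a,0,b.shape[0]-300,0,0,cv2.BORDER_CONSTANT)
cv2.imwrite('pics/m9.png',cv2.hconcat([a,b]))
```

```text
t 14.7 tcp [ 562.8 -150.6  120. ] yaw -0.052 tilt [-0.001  0.   ] w 43.6 F [-0.9 -0.4 -1.4] g 61.5 q7 -1.35
  shift [-0.7  0.  19. ] turn 0.001
```

Run:
```python
from h import *
g=lambda n:cv2.cvtColor(np.load('pics/%s.png.npz'%n)['frame'],cv2.COLOR_RGB2GRAY)
T=g('w6')[225:345,255:390]; I=g('w9')[205:365,230:415]
r=cv2.matchTemplate(I,T,cv2.TM_CCOEFF_NORMED); print(cv2.minMaxLoc(r), 'expect loc (25,20)')
print(g('w6')[235:340:6,310],g('w9')[235:340:6,310])
```

```text
(0.09300583600997925, 0.8406751751899719, (0, 0), (25, 19)) expect loc (25,20)
[71 72 27 73 29 73 72 29 73 73 72 73 82 85 84 84 86 88] [84 82 81 76 44 86 73 48 75 83 86 86 77 85 85 84 85 87]
```

The wrist picture matches the earlier hanging view (correlation 0.84, same place), so C hangs too. I lay it down.

Emit:
jog_arm:
  plan: "0 0 10 0 40;0 0 8 0 40;0 0 0 0 40;10 0 1.3 0 40;10 0 2 0 40;10 0 3 0 40;10 0 5 0 40;10 0 5 0 40;10 0 7 0 40;8 0 7 0 40;7 0 8 0 40;6 0 9 0 40"

```text
t: 15.95
eef_pos: [644.2, -155.0, 54.3]
ee_rot: [-3.14, 0.082, 0.002]
contact_force: [0.8, 0.3, -0.7]
width: 43.7
grip_force: 63.0
```

Emit:
jog_arm:
  plan: "6 0 10 0 40;5 0 11 0 40;4 0 10 0 40;3 0 5 0 40;0 0 0 0 40;0 0 0 0 40"

```text
t: 16.55
eef_pos: [661.9, -156.0, 19.2]
ee_rot: [-3.14, 0.082, 0.001]
contact_force: [-0.5, 0.3, -1.0]
width: 43.9
grip_force: 62.1
```

Run:
```python
from h import *
to([None,None,16],-0.053)
```

```text
t 16.6 tcp [ 661.9 -156.    19.2] yaw -0.052 tilt [-0.  0.] w 43.9 F [-0.5  0.3 -1. ] g 62.1 q7 -1.36
  shift [0.  0.  3.2] turn 0.001
```

Emit:
jog_arm:
  plan: "2 0 2 0 40;0 0 1 0 40;0 0 0 0 40;0 0 0 0 48;0 0 0 0 54;0 0 0 0 60;0 0 0 0 64;0 0 0 0 64"

```text
t: 17.35
eef_pos: [664.2, -156.1, 16.4]
ee_rot: [3.141, -0.082, 0.0]
contact_force: [0.5, -0.6, 0.3]
width: 64.2
grip_force: 0.0
```

Emit:
jog_arm:
  plan: "0 0 -10 0 64;0 0 -30 0 66;0 0 -40 0 66;0 0 -40 0 66;0 0 0 0.03 66;0 0 0 0 66"

```text
t: 17.95
eef_pos: [665.0, -156.3, 138.4]
ee_rot: [3.138, -0.129, 0.005]
contact_force: [0.1, -0.4, 0.3]
width: 66.1
grip_force: 0.0
```

Run:
```python
from h import *
to([587.3,62.0,60],-0.083)
c=shot('wrist','w10.png')
for lo in(80,120,135,145): print([(np.round(o[0],1).tolist(),np.round(o[1],0).tolist(),round(float(o[2]),3)) for o in carriers(c,lo)])
# upright check: correlate disc vs w7 view of D
g=lambda n:cv2.cvtColor(np.load('pics/%s.png.npz'%n)['frame'],cv2.COLOR_RGB2GRAY)
T=g('w7')[285:350,280:345]; r=cv2.matchTemplate(g('w10'),T,cv2.TM_CCOEFF_NORMED); print(cv2.minMaxLoc(r))
```

```text
t 17.9 tcp [ 665.  -156.3  138.4] yaw -0.082 tilt [ 0.003 -0.001] w 66.1 F [ 0.1 -0.4  0.3] g 0.0 q7 -1.4
  shift [ -95.7 -211.2   78. ] turn 0.001
[]
[([624.8, -154.3], [50.0, 99.0], -0.05), ([624.5, -261.3], [50.0, 99.0], 0.059)]
[([624.9, -154.4], [37.0, 98.0], -0.05), ([624.7, -262.3], [36.0, 98.0], 0.062)]
[([624.9, -154.4], [36.0, 98.0], -0.048), ([624.7, -262.2], [36.0, 98.0], 0.061)]
(-0.6964820027351379, 0.9712322354316711, (339, 236), (287, 283))
```

C is disc up at (624.9,−154.4). Next is A.

Emit:
jog_arm:
  plan: "-19 -42 0 0 66;-19 -42 0 0 66;-19 -42 0 0 66;-19 -42 0 0 66;-19 -42 0 0 66;0 0 25 0 66;0 0 25 0 66;0 0 20 0 66;0 0 0 0 66;0 0 0 0 66"

```text
t: 19.0
eef_pos: [585.6, 60.8, 65.3]
ee_rot: [3.138, -0.129, -0.004]
contact_force: [0.1, 0.6, 0.3]
width: 66.1
grip_force: 0.0
```

Run:
```python
from h import *
c=shot('top','t3.png')
for lo in(130,140): print([(np.round(o[0],1).tolist(),np.round(o[1],0).tolist(),round(float(o[2]),3)) for o in carriers(c,lo)])
to([587.3,62.0,13.5],-0.083)
```

```text
[([612.8, -42.5], [37.0, 99.0], -0.163), ([624.7, -155.5], [37.0, 98.0], -0.048), ([623.7, -263.9], [37.0, 99.0], 0.064)]
[([612.7, -42.4], [36.0, 97.0], -0.164), ([624.8, -155.4], [36.0, 97.0], -0.047), ([623.7, -263.8], [36.0, 97.0], 0.066), ([487.6, -1006.1], [35.0, 86.0], -0.247)]
t 19.1 tcp [586.5  60.8  66.2] yaw -0.082 tilt [-0.001 -0.   ] w 66.3 F [-0.2  0.2  0. ] g 0.0 q7 -1.71
  shift [ 0.7 -1.3 52.7] turn 0.001
```

Emit:
jog_arm:
  plan: "1 -2 20 0 66;0 0 18 0 66;0 0 8 0 66;0 0 6 0 66;0 0 0 0 66;0 0 0 0 58;0 0 0 0 50;0 0 0 0 44;0 0 0 0 40;0 0 0 0 40"

```text
t: 20.05
eef_pos: [589.8, 63.8, 16.4]
ee_rot: [-3.137, 0.128, -0.006]
contact_force: [-0.9, 1.2, 8.9]
width: 41.0
grip_force: 82.1
```

Emit:
jog_arm:
  plan: "0 0 -4 0 40;0 0 -8 0 40;0 0 -10 0 40;0 0 -15 0 40;0 0 -15 0 40;0 0 -15 0 40;-4 0 -15 0 40;-4 0 -15 0 40;-4 0 -10 0 40;0 0 0 0 40;0 0 0 0 40;0 0 0 0 40"

```text
t: 21.25
eef_pos: [575.5, 63.9, 120.7]
ee_rot: [3.139, -0.129, -0.002]
contact_force: [1.0, 1.5, -0.7]
width: 40.9
grip_force: 79.7
```

Run:
```python
from h import *
to([575,None,101],-0.083)
c=shot('wrist','w11.png')
g=lambda n:cv2.cvtColor(np.load('pics/%s.png.npz'%n)['frame'],cv2.COLOR_RGB2GRAY)
I=g('w11')[205:365,230:415]
for n in('w6','w9'): print(cv2.minMaxLoc(cv2.matchTemplate(I,g(n)[225:345,255:390],cv2.TM_CCOEFF_NORMED)), 'expect loc (25,20)')
print(g('w11')[235:340:6,310])
```

```text
t 21.2 tcp [575.5  63.9 120.7] yaw -0.082 tilt [-0.001 -0.   ] w 40.9 F [ 1.   1.5 -0.7] g 79.7 q7 -1.73
  shift [-0.4  0.  19.7] turn 0.001
(-0.031107107177376747, 0.2720743715763092, (38, 40), (0, 32)) expect loc (25,20)
(0.014788191765546799, 0.3263625502586365, (1, 0), (0, 31)) expect loc (25,20)
[178 182 182 180 181 180 180  55  55 145 180  90  81  81  81  80  79  78]
```

View pics/w11.png

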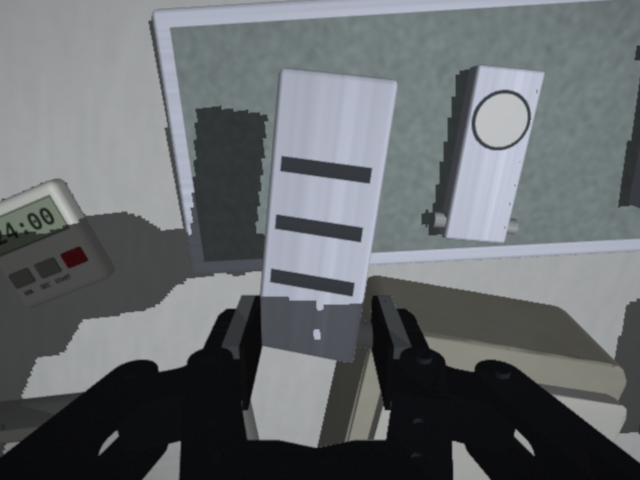

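A is held skewed: horizontal, with the right pad on the stub at (365,335) and the left pad on the plate edge. B lies at (500,150), disc up. I put A back down, release, and re-measure.

Emit:
jog_arm:
  plan: "6 0 20 0 40;6 0 20 0 40;0 0 20 0 40;0 0 20 0 40;0 0 12 0 40;0 0 8 0 40;0 0 3 0 40;0 0 0 0 40;0 0 0 0 40"

```text
t: 22.2
eef_pos: [588.4, 63.0, 18.9]
ee_rot: [-3.139, 0.129, -0.002]
contact_force: [-0.7, 0.1, -1.3]
width: 41.0
grip_force: 79.6
```

Emit:
jog_arm:
  plan: "0 0 0 0 48;0 0 0 0 56;0 0 0 0 64;0 0 0 0 66;0 0 -10 0 66;0 0 -30 0 70;0 0 -40 0 70;-25 0 -40 0 70;-25 0 -40 0 70;-25 0 0 0 70;-15 0 0 0 70;0 0 0 0 70"

```text
t: 23.4
eef_pos: [495.5, 70.4, 179.1]
ee_rot: [-3.139, 0.128, 0.002]
contact_force: [-0.6, -0.5, -0.5]
width: 70.1
grip_force: 0.0
```

Run:
```python
from h import *
to([None,None,None])
for n in('wrist','top'):
  c=shot(n,n+'12.png')
  for lo in(115,130,140): print([(np.round(o[0],1).tolist(),np.round(o[1],0).tolist(),round(float(o[2]),3)) for o in carriers(c,lo)])
```

```text
t 23.4 tcp [495.5  70.4 179.1] yaw -0.081 tilt [-0.002  0.   ] w 70.1 F [-0.6 -0.5 -0.5] g 0.0 q7 -1.78
  shift [0. 0. 0.] 
[]
[]
[]
[([624.0, 56.3], [38.0, 100.0], -0.194), ([624.7, -155.5], [38.0, 99.0], -0.045), ([623.7, -263.8], [38.0, 100.0], 0.058)]
[([623.8, 56.4], [36.0, 98.0], -0.195), ([612.8, -42.6], [37.0, 98.0], -0.166), ([624.5, -155.4], [36.0, 98.0], -0.044), ([623.7, -263.8], [36.0, 99.0], 0.059)]
[([623.7, 56.3], [35.0, 97.0], -0.205), ([612.7, -42.4], [35.0, 97.0], -0.163), ([624.5, -155.4], [36.0, 97.0], -0.047), ([623.6, -263.8], [35.0, 97.0], 0.065)]
```

Diagnosis: the pads rode up on the stubs. Force, TCP height and reported width all drifted, so the tips sit about 12 mm behind the TCP reading. For A I re-align to yaw −0.195 and go lower.

Emit:
jog_arm:
  plan: "0 0 0 0.114 66;0 0 0 0 66;0 0 0 0 66"

```text
t: 23.8
eef_pos: [499.2, 70.3, 178.2]
ee_rot: [3.127, -0.305, 0.001]
contact_force: [-0.3, -0.1, 0.8]
width: 66.0
grip_force: 0.0
```

Run:
```python
from h import *
to([585.3,64.6,60],-0.195)
c=shot('wrist','w13.png')
for lo in(125,135,145): print([(np.round(o[0],1).tolist(),np.round(o[1],0).tolist(),round(float(o[2]),3)) for o in carriers(c,lo)])
```

```text
t 23.8 tcp [499.2  70.3 178.2] yaw -0.194 tilt [ 0.001 -0.   ] w 66.0 F [-0.3 -0.1  0.8] g 0.0 q7 -1.88
  shift [ 85.5 -11.1 118.2] turn 0.001
[]
[]
[]
```

Emit:
jog_arm:
  plan: "30 -4 0 0 66;30 -4 20 0 66;26 -3 30 0 66;0 0 35 0 66;0 0 30 0 66;0 0 0 0 66;0 0 0 0 66"

```text
t: 24.55
eef_pos: [584.6, 64.2, 63.1]
ee_rot: [3.126, -0.307, -0.002]
contact_force: [-0.7, -1.1, 1.0]
width: 65.7
grip_force: 0.0
```

Run:
```python
from h import *
to([585.3,64.6,6],-0.195)
c=shot('wrist','w14.png')
for p in([585.3,64.6,22],): print('c',proj(c,p))
a=np.array([-np.sin(-.195),np.cos(-.195),0])
print([np.round(proj(c,np.array([585.3,64.6,22])+k*a)) for k in(-26,26)])
f=cv2.convertScaleAbs(c['frame'][130:370,170:470,::-1],alpha=1.6,beta=25)
cv2.imwrite('pics/w14c.png',cv2.resize(f,None,fx=2,fy=2))
```

```text
t 24.6 tcp [584.6  64.2  63.1] yaw -0.196 tilt [-0.001 -0.   ] w 65.7 F [-0.7 -1.1  1. ] g 0.0 q7 -1.79
  shift [ 0.7 -0.6 57.1] turn -0.001
c [np.float64(314.9411792440134), np.float64(265.29009965290254)]
[array([368., 265.]), array([262., 265.])]
```

View pics/w14c.png

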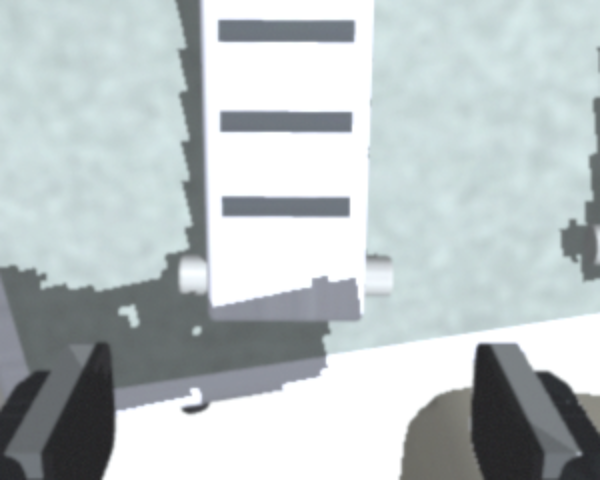

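Stub ends at crop (179,275) and (393,275) are within about 1 mm of the prediction and level with the pads. I descend lower this time.

Emit:
jog_arm:
  plan: "0 -1 25 0 66;0 0 15 0 66;0 0 8 0 66;0 0 5 0 66;0 0 0 0 66"

```text
t: 25.1
eef_pos: [584.7, 65.3, 10.2]
ee_rot: [3.126, -0.308, -0.0]
contact_force: [-1.3, -0.4, -0.9]
width: 66.0
grip_force: 0.0
```

Emit:
jog_arm:
  plan: "0 0 2 0 62;0 0 2 0 58;0 0 0 0 58;0 0 0 0 58"

```text
t: 25.5
eef_pos: [584.9, 65.4, 6.5]
ee_rot: [-3.126, 0.308, -0.0]
contact_force: [0.7, -0.7, -0.6]
width: 58.2
grip_force: 0.0
```

Emit:
jog_arm:
  plan: "0 0 0 0 52;0 0 0 0 46;0 0 0 0 40;0 0 0 0 40;0 0 0 0 40"

```text
t: 26.0
eef_pos: [585.0, 65.5, 7.1]
ee_rot: [-3.126, 0.308, -0.001]
contact_force: [-0.2, 0.6, 4.2]
width: 49.4
grip_force: 61.0
```

Emit:
jog_arm:
  plan: "0 0 -4 0 40;0 0 -8 0 40;0 0 -10 0 40;0 0 -15 0 40;0 0 -15 0 40;0 0 -15 0 40;-4 0 -15 0 40;-4 0 -15 0 40;-4 0 -15 0 40;0 0 -4 0 40;0 0 0 0 40;0 0 0 0 40"

```text
t: 27.2
eef_pos: [572.9, 67.7, 122.0]
ee_rot: [3.126, -0.308, -0.001]
contact_force: [-0.3, 0.2, -1.3]
width: 49.5
grip_force: 62.1
```

Run:
```python
from h import *
to([575,None,93],-0.195)
c=shot('wrist','w15.png')
g=lambda n:cv2.cvtColor(np.load('pics/%s.png.npz'%n)['frame'],cv2.COLOR_RGB2GRAY)
I=g('w15')[185:365,230:415]
for n in('w6','w9'): print(cv2.minMaxLoc(cv2.matchTemplate(I,g(n)[225:345,255:390],cv2.TM_CCOEFF_NORMED)), 'expect loc (25,40)')
print(g('w15')[215:340:6,310])
```

```text
t 27.2 tcp [572.9  67.7 122. ] yaw -0.196 tilt [-0. -0.] w 49.5 F [-0.3  0.2 -1.3] g 62.1 q7 -1.82
  shift [ 2.1 -0.4 29. ] turn -0.001
(-0.023767447099089622, 0.485704243183136, (0, 60), (25, 48)) expect loc (25,40)
(0.009819199331104755, 0.5131320953369141, (0, 60), (23, 51)) expect loc (25,40)
[119 124 124  98  55  82  76  64  85  28  85  82  49  85  85  85  85  71
  82  82  80]
```

The bar spacing in the wrist picture is foreshortened, as in the other hanging views, so A hangs. It is a firm grip now (width 49.5, shaft ≈ TCP+15). I lay it down.

Emit:
jog_arm:
  plan: "-6 0 14 0 40;0 0 14 0 40;0 0 0 0 40;10 0 1.3 0 40;10 0 2 0 40;10 0 3 0 40;10 0 5 0 40;10 0 5 0 40;10 0 7 0 40;8 0 7 0 40;7 0 8 0 40;6 0 9 0 40"

```text
t: 28.45
eef_pos: [646.8, 53.0, 46.1]
ee_rot: [-3.126, 0.308, 0.001]
contact_force: [0.2, -0.4, -1.0]
width: 49.4
grip_force: 62.5
```

Emit:
jog_arm:
  plan: "6 0 10 0 40;5 0 11 0 40;4 0 10 0 40;3 0 5 0 40;0 0 0 0 40;0 0 0 0 40"

```text
t: 29.05
eef_pos: [664.1, 49.5, 10.9]
ee_rot: [3.126, -0.308, -0.001]
contact_force: [-0.4, 0.2, -0.8]
width: 49.8
grip_force: 62.5
```

Run:
```python
from h import *
to([None,None,7.5],-0.195)
```

```text
t 29.1 tcp [664.1  49.5  10.9] yaw -0.196 tilt [-0. -0.] w 49.8 F [-0.4  0.2 -0.8] g 62.5 q7 -1.76
  shift [ 0.  -0.   3.4] turn -0.001
```

Emit:
jog_arm:
  plan: "2 0 2 0 40;0 0 1 0 40;0 0 0 0 40;0 0 0 0 52;0 0 0 0 58;0 0 0 0 64;0 0 0 0 64"

```text
t: 29.75
eef_pos: [666.3, 49.1, 8.1]
ee_rot: [3.126, -0.308, 0.0]
contact_force: [-0.3, 1.2, -0.7]
width: 63.9
grip_force: 0.0
```

Emit:
jog_arm:
  plan: "0 0 -10 0 64;0 0 -30 0 70;0 0 -40 0 70;0 0 -40 0 70;-30 0 -40 0 70;-40 20 0 0 70;-40 25 0 0 70;-30 35 0 0 70;-30 38 0 0 70;-20 40 0 0 70;0 0 0 0 70;0 0 0 0 70"

```text
t: 30.95
eef_pos: [448.9, -69.7, 168.8]
ee_rot: [-3.126, 0.312, -0.002]
contact_force: [0.6, 0.1, 0.8]
width: 70.2
grip_force: 0.0
```

Run:
```python
from h import *
to([440,-220,None])
c=shot('top','t16.png'); w=shot('wrist','w16.png'); shot('side','s16.png')
for lo in(130,140): print([(np.round(o[0],1).tolist(),np.round(o[1],0).tolist(),round(float(o[2]),3)) for o in carriers(c,lo)])
b=cv2.resize(c['frame'][195:335,190:420,::-1],None,fx=1.9,fy=1.9,interpolation=cv2.INTER_CUBIC)
a=cv2.resize(w['frame'][:,:,::-1],(400,300)); s=cv2.resize(np.load('pics/s16.png.npz')['frame'][150:350,180:420,::-1],(360,300))
b=cv2.copyMakeBorder(b,0,0,0,760-b.shape[1],cv2.BORDER_CONSTANT)
cv2.imwrite('pics/m16.png',cv2.vconcat([cv2.hconcat([a,s]),b]))
cv2.imwrite('pics/x.png',cv2.vconcat([cv2.hconcat([a,s]),b]))
```

```text
t 30.9 tcp [448.9 -69.7 168.8] yaw -0.199 tilt [0.001 0.   ] w 70.2 F [0.6 0.1 0.8] g 0.0 q7 -1.59
  shift [ 21.  149.1  -0. ] 
[([627.1, 55.4], [37.0, 98.0], -0.187), ([612.9, -42.7], [36.0, 98.0], -0.173), ([624.7, -155.4], [36.0, 97.0], -0.045), ([623.9, -263.6], [36.0, 98.0], 0.062)]
[([612.8, -42.5], [35.0, 97.0], -0.165), ([624.5, -155.5], [35.0, 97.0], -0.047), ([623.5, -263.9], [35.0, 97.0], 0.067)]
```

Run:
```python
from h import *
def patch(n,x,y,a):
    c=np.load('pics/%s.npz'%n); L,W=np.meshgrid(np.arange(-48,48.1,1.5),np.arange(-17,17.1,1.5),indexing='ij')
    P=np.stack([x+L*np.cos(a)-W*np.sin(a),y+L*np.sin(a)+W*np.cos(a)],-1)
    uv=np.array([[proj(c,[*q,29]) for q in r] for r in P],np.float32)
    return cv2.remap(cv2.cvtColor(c['frame'],cv2.COLOR_RGB2GRAY),uv[...,0],uv[...,1],cv2.INTER_LINEAR)
for nm,a in(('A0',('top0.png',626.4,58.8,-.08)),('A',('t16.png',627.1,55.4,-.187)),('B',('t16.png',612.8,-42.5,-.165)),('C',('t16.png',624.7,-155.4,-.046)),('D',('t16.png',623.8,-263.7,.063))):
    p=patch(*a); print(nm,p[:,8:15].mean(1).round().astype(int)[::2])
for n,Z in(('w1.png',(77,80,83)),('top0.png',(80,)),('t16.png',(80,)),('w16.png',(80,))):
    c=np.load('pics/%s.npz'%n); u,v=proj(c,[438,-219,72]); u,v=int(u),int(v); h=30 if n[0]=='w' else 9
    if not(0<u-h and u+h<640 and 0<v-h and v+h<480): print(n,'out',u,v); continue
    g=cv2.cvtColor(c['frame'],cv2.COLOR_RGB2GRAY)[v-h:v+h+1,u-h:u+h+1]
    d=(g<45).astype(np.uint8); hull=cv2.morphologyEx(d,cv2.MORPH_CLOSE,np.ones((9,9)) if n[0]=='w' else np.ones((5,5)))
    ys,xs=np.where((hull>0)&(g>75)); 
    if len(xs)<3: print(n,len(xs),g.min(),g.max()); continue
    for z in Z:
        Q=np.array([ray(c,x+u-h,y+v-h,z)[:2] for x,y in zip(xs,ys)]); m=Q.mean(0); e=np.linalg.svd(Q-m)[2][0]; t=(Q-m)@e
        print(n,z,len(xs),'mean',m.round(1),'dir deg',np.degrees(np.arctan2(e[1],e[0])).round(1),'ends',(m+e*t.min()).round(1),(m+e*t.max()).round(1))
```

```text
A0 [129 143 143 143 143 144 144 142 129  74  82 135 143 143 137 108  74  99
 136 142 141 133  97  71 112 139 140 140 140 140 139 138 124]
A [127 141 135 111 107 131 138 138 138 138 138 137 133 118 120 142 146 146
 147 147 147 147 147 147 147 147 147 147 147 148 147 144 127]
B [133 148 148 148 149 149 148 148 148 148 148 147 148 147 147 148 148 141
 117 119 137 139 140 138 139 139 139 131 110 125 143 142 129]
C [130 144 139 118 112 137 141 141 141 142 141 141 137 122 122 147 149 149
 150 150 150 150 149 150 151 151 151 150 151 150 150 149 132]
D [137 146 142 122 117 135 141 142 142 142 142 142 138 121 118 142 150 151
 151 151 151 152 152 152 152 152 152 153 153 153 152 150 132]
w1.png 77 118 mean [ 449.  -219.1] dir deg -59.0 ends [ 437.1 -199.2] [ 464.6 -245.1]
w1.png 80 118 mean [ 450.4 -219.8] dir deg -59.0 ends [ 438.6 -200.1] [ 465.9 -245.6]
w1.png 83 118 mean [ 451.7 -220.5] dir deg -59.0 ends [ 440.  -200.9] [ 467.1 -246. ]
top0.png 80 17 mean [ 432.1 -219.8] dir deg 161.7 ends [ 465.2 -230.8] [ 413.5 -213.7]
t16.png 80 21 mean [ 432.  -218.6] dir deg 168.9 ends [ 464.9 -225.1] [ 414.  -215.1]
w16.png 80 205 mean [ 434.9 -215.2] dir deg 138.6 ends [ 442.7 -222.1] [ 422.3 -204.1]
```

All four carriers are disc up by their profiles (ring dips, no bar dips). For the last view I use enlarged knob crops from w16, w1 and the top view, side by side.

Run:
```python
from h import *
out=[]
for n,h,k in(('w16.png',50,4),('w1.png',50,4)):
    c=np.load('pics/%s.npz'%n); u,v=map(int,proj(c,[438,-219,72])); print(n,u-h,v-h,k, -c['R'].T@c['t'])
    a=c['frame'][max(0,v-h):v+h,u-h:u+h,::-1]; print(a.shape); a=cv2.convertScaleAbs(a,alpha=2,beta=30)
    out.append(cv2.copyMakeBorder(cv2.resize(a,None,fx=k,fy=k,interpolation=cv2.INTER_CUBIC),0,0,0,0,cv2.BORDER_CONSTANT)[:400,:400])
hh=min(o.shape[0] for o in out); cv2.imwrite('pics/k17.png',cv2.hconcat([o[:hh] for o in out]))
```

```text
w16.png 512 156 4 [524.75802505 -83.81900019 318.41558939]
(100, 100, 3)
w1.png 168 235 4 [ 608.71268357 -300.78644189  433.02171737]
(100, 100, 3)
```

View pics/k17.png

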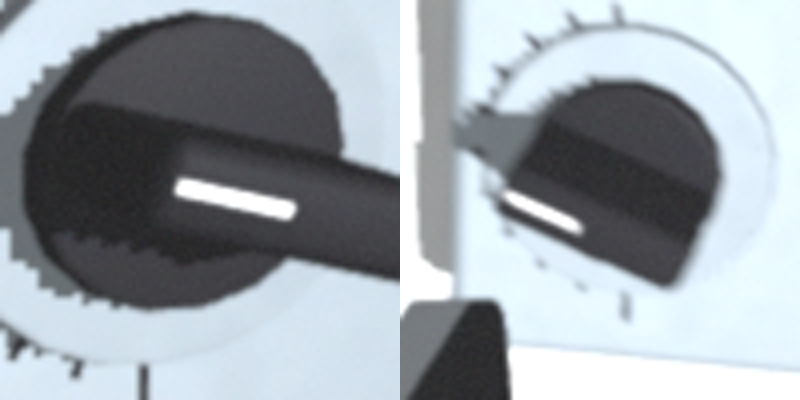

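The pointer line runs crop (178,187)→(297,211) in w16 and (105,195)→(182,232) in w1. Its outer end is on the left (+y). The skirt is centred at crop (185,160). I triangulate both ends.

Run:
```python
from h import *
a=np.load('pics/w16.png.npz'); b=np.load('pics/w1.png.npz')
def tri(p,q):
    A=[];B=[]
    for c,(u,v) in((a,p),(b,q)):
        K=np.array([[c['fx'],0,c['cx']],[0,c['fy'],c['cy']],[0,0,1]]); A.append(K@np.hstack([c['R'],np.array(c['t']).reshape(3,1)])); B.append(np.array([[u],[v]],float))
    X=cv2.triangulatePoints(A[0],A[1],B[0],B[1]); X=(X[:3]/X[3]).ravel(); return X
k=lambda o,x,y:(o[0]+(x+.5)/4-.5,o[1]+(y+.5)/4-.5)
o1,o2=(512,156),(168,235)
P=tri(k(o1,178,187),k(o2,105,195)); Q=tri(k(o1,297,211),k(o2,182,232)); print(P.round(1),Q.round(1))
d=(P-Q)[:2]; print('dir deg',np.degrees(np.arctan2(d[1],d[0])),np.linalg.norm(d))
for z in(77,80,83): 
    for c,(p,q) in((a,(k(o1,178,187),k(o1,297,211))),(b,(k(o2,105,195),k(o2,182,232)))):
        p,q=ray(c,*p,z),ray(c,*q,z); d=p-q; print(z,p.round(1),q.round(1),np.degrees(np.arctan2(d[1],d[0])).round(1))
print('skirt',[ray(a,*k(o1,185,160),z).round(1) for z in(50,56)],[ray(b,*k(o2,212,178),z).round(1) for z in(50,56)])
```

```text
[ 449.7 -202.4   95.7] [ 442.1 -219.1   94.8]
dir deg 65.4541966879433 18.339900552540506
77 [ 442.8 -212.5   77. ] [ 435.6 -229.8   77. ] 67.5
77 [ 441.5 -196.9   77. ] [ 433.2 -214.8   77. ] 65.1
80 [ 443.8 -210.9   80. ] [ 436.7 -228.    80. ] 67.5
80 [ 442.9 -197.8   80. ] [ 434.6 -215.5   80. ] 65.1
83 [ 444.8 -209.3   83. ] [ 437.8 -226.2   83. ] 67.5
83 [ 444.3 -198.6   83. ] [ 436.1 -216.2   83. ] 65.1
skirt [array([ 438. , -228.1,   50. ]), array([ 439.9, -224.9,   56. ])] [array([ 435.2, -215.9,   50. ]), array([ 437.9, -217.2,   56. ])]
```

Triangulation puts the pointer top at z≈95 and its inner end on the axis at (442,−219), pointing 66°. So the bar spans z 65–95 and needs about 112° (1.95 rad) counter-clockwise. I turn the gripper to match.

Emit:
jog_arm:
  plan: "0 0 0 -0.15 50;0 0 0 -0.15 50;0 0 0 -0.15 50;0 0 0 -0.15 50;0 0 0 -0.15 50;0 0 0 -0.15 50;0 0 0 -0.15 50;0 0 0 -0.15 50;0 0 0 -0.15 50;0 0 0 0 50"

```text
t: 32.1
eef_pos: [450.3, -67.7, 168.0]
ee_rot: [-2.631, -1.716, -0.002]
contact_force: [0.5, -0.4, -1.0]
width: 49.8
grip_force: 0.0
```

Run:
```python
from h import *
to([442,-219.5,120],1.152)
```

```text
t 32.1 tcp [450.3 -67.7 168. ] yaw 1.156 tilt [0.001 0.001] w 49.8 F [ 0.5 -0.4 -1. ] g 0.0 q7 -0.5
  shift [-142.3   53.6   47.9] turn 0.004
```

Emit:
jog_arm:
  plan: "-36 13 0 0 50;-36 14 0 0 50;-36 13 0 0 50;-34 14 0 0 50;0 0 24 0 50;0 0 20 0 50;0 0 0 0 50;0 0 0 0 50"

```text
t: 32.9
eef_pos: [441.5, -219.8, 123.9]
ee_rot: [-2.633, -1.713, 0.0]
contact_force: [0.6, 0.4, -0.7]
width: 49.9
grip_force: 0.0
```

Run:
```python
from h import *
to([442,-219.5,70],1.152)
c=shot('wrist','w18.png')
print([np.round(proj(c,p),1) for p in([449.7,-202.4,95.5],[442.1,-219.1,95.5])])
g=cv2.cvtColor(c['frame'],cv2.COLOR_RGB2GRAY); u,v=map(int,proj(c,[446,-211,95])); 
m=((g>110)&(np.abs(np.arange(480)[:,None]-v)<60)&(np.abs(np.arange(640)[None]-u)<50)).astype(np.uint8)
n,l,s,ce=cv2.connectedComponentsWithStats(m)
for i in range(1,n):
    if s[i][4]>30:
        ys,xs=np.where(l==i); r=cv2.minAreaRect(np.stack([xs,ys],1).astype(np.float32)); print(s[i].tolist(),ce[i].round(1),[np.round(q,1) for q in r])
```

```text
t 32.9 tcp [ 441.5 -219.8  123.9] yaw 1.153 tilt [-0.001  0.   ] w 49.9 F [ 0.6  0.4 -0.7] g 0.0 q7 -0.2
  shift [ 0.5  0.4 53.9] turn 0.001
[array([318.1, 238.3]), array([317.6, 276. ])]
[321, 198, 47, 119, 2312] [353.  262.2] [array([349.1, 257.2]), array([120.9,  44.8]), np.float64(83.8)]
[353, 198, 15, 6, 50] [360.2 199.5] [array([360. , 200.5]), array([ 5., 14.]), np.float64(90.0)]
[269, 201, 34, 116, 1578] [280.6 278.5] [array([285.5, 258.5]), array([115.,  33.]), np.float64(90.0)]
[315, 241, 5, 35, 171] [317.  257.6] [array([317., 258.]), array([34.,  4.]), np.float64(90.0)]
```

The pointer is found at x=317, y 241–276, within about 2 px of the prediction and parallel to the tool x. I descend and grip.

Emit:
jog_arm:
  plan: "0 0 20 0 50;0 0 15 0 50;0 0 10 0 50;0 0 7 0 50;0 0 4 0 50;0 0 0 0 50"

```text
t: 33.55
eef_pos: [441.0, -220.4, 67.9]
ee_rot: [-2.633, -1.714, 0.0]
contact_force: [0.3, -0.1, 0.2]
width: 50.0
grip_force: 0.0
```

Emit:
jog_arm:
  plan: "0 0 0 0 40;0 0 0 0 30;0 0 0 0 20;0 0 0 0 8;0 0 0 0 5;0 0 0 0 5;0 0 0 0 5"

```text
t: 34.25
eef_pos: [441.7, -220.9, 68.5]
ee_rot: [2.632, 1.712, 0.001]
contact_force: [0.3, 0.3, 5.9]
width: 12.3
grip_force: 60.9
```

Emit:
jog_arm:
  plan: "0 0 -1 0 5;0 0 0 -0.1 5;0 0 0 -0.15 5;0 0 0 -0.15 5;0 0 0 -0.15 5;0 0 0 -0.15 5;0 0 0 -0.15 5;0 0 0 -0.15 5;0 0 0 -0.15 5;0 0 0 0 5"

```text
t: 35.25
eef_pos: [439.8, -221.2, 68.6]
ee_rot: [-1.278, -2.868, 0.001]
contact_force: [-0.9, -1.9, -1.2]
width: 12.5
grip_force: 60.4
```

Run:
```python
from h import *
to([442,-219.5,70],3.11); print(manip.get_state()['ft_torque'])
```

```text
t 35.2 tcp [ 439.8 -221.2   68.6] yaw 2.303 tilt [-0.002  0.   ] w 12.5 F [-0.9 -1.9 -1.2] g 60.4 q7 0.53
  shift [-0.2  2.8 -1.4] turn -0.807
[-0.51571983  0.10728698  0.04595717]
```

Emit:
jog_arm:
  plan: "0 0 0 -0.15 5;0 0 0 -0.15 5;0 0 0 -0.15 5;0 0 0 -0.12 5;0 0 0 -0.08 5;0 0 0 0 5"

```text
t: 35.85
eef_pos: [439.3, -222.2, 68.6]
ee_rot: [-0.301, -3.124, 0.003]
contact_force: [-2.3, -4.2, 0.2]
width: 12.8
grip_force: 60.6
```

Run:
```python
from h import *
to([442,-219.5,70],3.11); print(manip.get_state()['ft_torque'])
```

```text
t 35.9 tcp [ 439.3 -222.2   68.6] yaw 2.95 tilt [-0.003 -0.002] w 12.8 F [-2.3 -4.2  0.2] g 60.6 q7 1.01
  shift [-2.1  3.1 -1.4] turn -0.160
[-1.10574415  0.29572813  0.03689794]
```

Emit:
jog_arm:
  plan: "0 0 0 -0.06 5;0 0 0 -0.06 5;0 0 0 -0.04 5;0 0 0 0 5"

```text
t: 36.25
eef_pos: [439.2, -222.4, 68.6]
ee_rot: [-0.056, -3.137, 0.003]
contact_force: [-1.8, -3.8, -0.0]
width: 12.7
grip_force: 60.6
```

Run:
```python
from h import *
to([442,-219.5,70],3.11); print(manip.get_state()['ft_torque'])
```

```text
t 36.2 tcp [ 439.2 -222.4   68.6] yaw 3.106 tilt [-0.004 -0.002] w 12.7 F [-1.8 -3.8 -0. ] g 60.6 q7 1.13
  shift [-2.6  3.  -1.4] turn -0.004
[-1.09252159  0.20944077 -0.37721867]
```

Emit:
jog_arm:
  plan: "0 0 0 -0.03 5;0 0 0 -0.03 5;0 0 0 0 5"

```text
t: 36.55
eef_pos: [439.3, -222.4, 68.7]
ee_rot: [0.029, -3.138, 0.001]
contact_force: [-1.9, -4.5, 0.2]
width: 12.1
grip_force: 73.0
```

Run:
```python
from h import *
to([442,-219.5,70],3.11); print(manip.get_state()['ft_torque'])
```

```text
t 36.5 tcp [ 439.3 -222.4   68.7] yaw -3.123 tilt [-0.004 -0.001] w 12.1 F [-1.9 -4.5  0.2] g 73.0 q7 1.18
  shift [-2.8  2.8 -1.4] turn -6.233
[-1.14491821  0.3138057  -1.73526903]
```

The hard stop is reached (torque −1.7 N m at yaw ≈ 3.1). I relax, release and rise.

Emit:
jog_arm:
  plan: "0 0 0 0.05 5;0 0 0 0 15;0 0 0 0 30;0 0 0 0 45;0 0 0 0 50;0 0 0 0 50;0 0 -20 0 50;0 0 -30 0 50;0 0 0 0 50;0 0 0 0 50"

```text
t: 37.55
eef_pos: [441.4, -220.5, 119.4]
ee_rot: [0.028, 3.14, -0.001]
contact_force: [-0.1, -0.2, 0.3]
width: 50.2
grip_force: 0.0
```

Run:
```python
from h import *
to([442,-219.5,120],-3.14+1.57)
c=shot('wrist','w19.png'); shot('top','t19.png')
g=cv2.cvtColor(c['frame'],cv2.COLOR_RGB2GRAY); u,v=map(int,proj(c,[433,-219.5,95])); print(u,v)
m=((g>110)&(np.abs(np.arange(480)[:,None]-v)<60)&(np.abs(np.arange(640)[None]-u)<50)).astype(np.uint8)
n,l,s,ce=cv2.connectedComponentsWithStats(m)
for i in range(1,n):
    ys,xs=np.where(l==i); r=cv2.minAreaRect(np.stack([xs,ys],1).astype(np.float32)); w=sorted(r[1])
    if s[i][4]>50 and w[0]<10:
        b=cv2.boxPoints(r); b=b[np.argsort(b[:,1])]; p,q=ray(c,*((b[0]+b[1])/2),95),ray(c,*((b[2]+b[3])/2),95); print(s[i].tolist(),p.round(1),q.round(1),np.degrees(np.arctan2(*(p-q)[1::-1])).round(1))
# rib estimate: wrist w1 & w16 visible? project console guesses
```

```text
t 37.5 tcp [ 441.4 -220.5  119.4] yaw 3.124 tilt [ 0.001 -0.001] w 50.2 F [-0.1 -0.2  0.3] g 0.0 q7 1.25
  shift [-0.6  1.1 -0.6] turn 4.694
317 265
```

Run:
```python
from h import *
c=np.load('pics/w19.png.npz')
g=cv2.cvtColor(c['frame'],cv2.COLOR_RGB2GRAY); print([np.round(proj(c,p)) for p in([424,-219,95],[442,-219.5,95])])
for th in(70,90,110,140):
  m=(g[190:320,270:370]>th).astype(np.uint8); n,l,s,ce=cv2.connectedComponentsWithStats(m); print(th,[(s[i].tolist()) for i in range(1,n) if s[i][4]>15])
print(g[200:310:8,285:350:4])
```

```text
[array([318., 246.]), array([318., 283.])]
70 [[0, 0, 89, 50, 1894], [70, 0, 30, 14, 219], [40, 48, 5, 34, 114], [53, 68, 47, 62, 1756], [0, 75, 30, 55, 994]]
90 [[0, 0, 89, 49, 1844], [71, 0, 29, 14, 208], [53, 68, 47, 62, 1732], [0, 77, 29, 53, 977]]
110 [[0, 0, 88, 48, 1708], [78, 0, 6, 3, 16], [86, 0, 14, 13, 162], [54, 69, 46, 61, 1643], [0, 79, 29, 51, 936]]
140 [[0, 104, 12, 25, 145]]
[[138 137 137 136 136 136 136 137 137 135 134 134 134 135 134 134 132]
 [137 138 137 137 136 133 131 133 118 103 103 103 104  58  58  58  64]
 [135  62  16  27  30  14   9  13  10  12  16  14  16  48  59  59  59]
 [ 36  32  32  32  14  11   9   9  12  10  10  13  15  11  13  38  58]
 [ 34  31  31  29  19  19  19  17  17  17   9  12  12  13  15  13  13]
 [ 32  32  33  22  10  15  21  88  13  12  13  13  14  13  13  14  14]
 [ 32  32  31  21  12  13  24  87  14  13  13  13  14  12  12  13  11]
 [ 30  30  30  19  12  14  25  86  11  12  12  12  13  12  13  11  13]
 [ 30  30  29  18  11  12  33  86  14  12  12  13  12  13  11  13  12]
 [ 29  30  28  18  10  12  35  63  13  12  11  12  11  13  10  10  12]
 [ 29  28  29  14  12  10  12  13  12  12  10  11  12  13  11  16  59]
 [125  42  28  15  13  11  13  12  10  11  12  11  12  56 133 135 136]
 [135 136 135  53  31  23  26  27  25  22  37 133 135 135 135 135 132]
 [139 136 135  47  29  28  27  27  25  23  45 132 130 119 115 138 139]]
```

The pointer sits at column 312, rows 238–272, parallel to the tool. That puts the knob about 0.02 rad from zero. The tool yaw already suits the rib, so I move over the cover.

Emit:
jog_arm:
  plan: "0 -10 -30 0.014 50;0 -30 -10 0 50;0 -30 0 0 50;0 -30 0 0 50;0 0 0 0 50;0 0 0 0 50"

```text
t: 38.25
eef_pos: [437.1, -320.6, 157.8]
ee_rot: [-0.053, -3.14, -0.002]
contact_force: [-0.2, -0.4, -0.7]
width: 50.1
grip_force: 0.0
```

Run:
```python
from h import *
to([440,-321,120],3.11)
c=shot('wrist','w20.png'); g=cv2.cvtColor(c['frame'],cv2.COLOR_RGB2GRAY)
print([np.round(proj(c,p)) for p in([440,-321,72],[460,-315,72],[420,-327,72],[440,-290,54],[440,-352,54])])
u,v=map(int,proj(c,[440,-321,72])); np.set_printoptions(linewidth=250)
print(u,v); print('cols',list(range(u-72,u+73,6)))
for r in range(v-70,v+71,7): print(r,' '.join('%3d'%x for x in g[r,u-72:u+73:6]))
```

```text
t 38.2 tcp [ 437.1 -320.6  157.8] yaw 3.108 tilt [-0.002  0.002] w 50.1 F [-0.2 -0.4 -0.7] g 0.0 q7 1.5
  shift [-3.  -0.4 37.8] turn -0.002
[array([315., 245.]), array([326., 275.]), array([303., 213.]), array([363., 234.]), array([266., 237.])]
314 244
cols [242, 248, 254, 260, 266, 272, 278, 284, 290, 296, 302, 308, 314, 320, 326, 332, 338, 344, 350, 356, 362, 368, 374, 380, 386]
174 177 173 168 164 161 158 152 149 146 143 139 141 138 136 133 132 130 127 124 120  54 129 129 131 131
181 191 191 192 192 192 193 193 192 192 190 189 187 188 188 188 188 189 189 188 182 104 129 129 129 130
188 132 132 130 130 111 113 112 112 112 111 111 111 110 109 109 109 109 108  97  54 104  60  61  54  55
195 132 133 131 131 111 112 112 112 112 111 111 110 109 109 108 109 108 108  94  54 104  54  54  55  56
202 131 134 134 131 114 112 111 112 111 111 110 107 107  50  46  50 106 107  91  55  54  55  56  54  55
209 131 131 131 131 111 112 112 111 110 110  41  39  39  47  46  47 105 108  83  54  55  55  55  55  54
216 131 131 131 132 102 112 112 110 110 104  99  96  78  46  46  47 106 107  75  55  55  5
[... 769 characters left out ...]
 108 108 108 102 110 104  83 107 107 106 106 106  55  55 104 128 127 127 129
279 183 180 179 178 173 111 113 113 112 112 104 103 102 110 109 107 107 107 137  61 119 130 130 130 130
286 151 154 155 156 156 158 159 160 161 161 164 164 164 166 167 170 169 170 169 129 128 129 129 129 129
293 130 130 130 129 129 128 129 127 127 128 125 127 127 128 128 128 129 128 128 129 128 128 128 129 129
300  15  60 130 130 130 129 128 129 129 127 125 127 129 128 128 128 128 129 129 128 127 127 129 128  11
307  12  36 134 134 134 124 123 125 126 124 120 116 115 115 116 116 114 114 115 116 116 115 115 116  12
314  11  33 185 183 184 183 183 182 182 180 185 184 183 180 182 181 182 181 182 184 181 181 182 181   8
```

Run:
```python
from h import *
c=np.load('pics/w20.png.npz'); g=cv2.cvtColor(c['frame'],cv2.COLOR_RGB2GRAY)
print('v profile col306',g[200:292:2,306]); print('row245',g[245,260:365:1]); print('cam',-c['R'].T@c['t'],c['fx'])
for z in(60,70,75,80,85,90): 
    print(z,'rib',ray(c,305.5,244.5,z).round(1),'len',np.linalg.norm(ray(c,305,211.5,z)-ray(c,305,278,z)).round(1))
for z in(50,54,58,62,66,70): print(z,'plate y ends',ray(c,265.5,245,z)[1].round(1),ray(c,350,245,z)[1].round(1))
```

```text
v profile col306 [110 107  48  40  40  39  44  75  98 112 115 115 114 114 113 113 112 113
 112 111 111 110 110 109 109 108 108 108 107 107 107 107 107 106 106 106
 106 107 105  96 130 192 189 163 128 126]
row245 [130 129 129 129 129 128 119 112 110 111 110 111 110 110 110 109 109 109
 109 110 109 109 109 109 109 110 110 109 109 109 109 109 108 108 108 107
  98  94 103 111 114 116 116 114 113 111 109 108 106 105 104 103 102  96
  86  75  64  51  45  45  45  46  46  45  45  45  46  46  45  45  45  45
  46  45  45  46  45  52  86 105 108 107 107 107 107 106 106 105  97  74
  56  54  55  55  54  54  55  62 103 126 130 130 130 130 130]
cam [ 359.8040769  -318.31230461  307.39558507] 415.0096123098697
60 rib [ 443.6 -327.    60. ] len 44.2
70 rib [ 440.2 -326.6   70. ] len 42.4
75 rib [ 438.5 -326.4   75. ] len 41.6
80 rib [ 436.8 -326.3   80. ] len 40.7
85 rib [ 435.1 -326.1   85. ] len 39.8
90 rib [ 433.4 -325.9   90. ] len 38.9
50 plate y ends -353.5 -298.2
54 plate y ends -353.0 -298.5
58 plate y ends -352.4 -298.8
62 plate y ends -351.9 -299.1
66 plate y ends -351.3 -299.4
70 plate y ends -350.8 -299.8
```

The rib is found numerically: columns 296–315, rows 212–278, length 40 mm at z≈80. That puts its centre at about (437,−326). I descend and grip it.

Emit:
jog_arm:
  plan: "0 -6 20 0 45;0 0 25 0 45;0 0 20 0 45;0 0 12 0 45;0 0 8 0 45;0 0 3 0 45;0 0 0 0 45;0 0 0 0 45"

```text
t: 39.1
eef_pos: [438.3, -326.6, 71.6]
ee_rot: [0.05, 3.14, -0.001]
contact_force: [-0.1, 0.8, 0.5]
width: 44.8
grip_force: 0.0
```

Emit:
jog_arm:
  plan: "0 0 0 0 35;0 0 0 0 25;0 0 0 0 15;0 0 0 0 8;0 0 0 0 5;0 0 0 0 5"

```text
t: 39.7
eef_pos: [437.8, -326.6, 71.5]
ee_rot: [0.051, 3.141, -0.001]
contact_force: [-0.9, 0.5, 6.4]
width: 10.2
grip_force: 59.5
```

Run:
```python
from h import *
to([437.5,-326.3,70],3.11)
```

```text
t 39.7 tcp [ 437.8 -326.6   71.5] yaw 3.109 tilt [ 0.    -0.001] w 10.2 F [-0.9  0.5  6.4] g 59.5 q7 1.37
  shift [0.4 0.3 1.5] turn -0.001
```

Emit:
jog_arm:
  plan: "0 -3 -1 0 5;0 -7 0 0 5;0 -7 0 0 5;0 -7 0 0 5;0 -7 0 0 5;0 -7 0 0 5;0 -7 0 0 5;0 -7 0 0 5;0 -7 0 0 5;0 -4 0 0 5;0 0 0 0 5"

```text
t: 40.8
eef_pos: [435.2, -387.6, 71.6]
ee_rot: [-0.049, -3.14, -0.005]
contact_force: [0.6, 3.9, -5.0]
width: 10.2
grip_force: 59.1
```

Run:
```python
from h import *
to([437.8,-388.6,None],3.11)
c=shot('wrist','w21.png')
```

```text
t 40.8 tcp [ 435.2 -387.6   71.6] yaw 3.11 tilt [-0.001  0.003] w 10.2 F [ 0.6  3.9 -5. ] g 59.1 q7 1.5
  shift [-2.7 -0.9 -0. ] turn 0.000
```

The cover slid 61 mm and the force rose to 3.9 N, which is the end stop. I release, rise, and look for the button numerically.

Emit:
jog_arm:
  plan: "0 0 0 0 15;0 0 0 0 30;0 0 0 0 45;0 0 0 0 45;0 0 -20 0 45;0 0 -30 0 45;0 20 -30 0 30;0 25 0 0 10;0 17 0 0 0;0 0 0 0 0;0 0 0 0 0"

```text
t: 41.95
eef_pos: [437.2, -328.0, 151.5]
ee_rot: [-0.049, -3.14, 0.001]
contact_force: [-0.0, -0.4, -1.0]
width: 0.1
grip_force: 0.0
```

Run:
```python
from h import *
to([437.5,-326,100],3.11)
c=shot('wrist','w22.png'); g=cv2.cvtColor(c['frame'],cv2.COLOR_RGB2GRAY); hsv=cv2.cvtColor(c['frame'],cv2.COLOR_RGB2HSV)
u,v=map(int,proj(c,[437.5,-326,55])); print(u,v); print('cols',list(range(u-90,u+73,6)))
for r in range(v-56,v+57,7): print(r,' '.join('%3d'%x for x in g[r,u-90:u+73:6]),'|',' '.join('%3d'%x for x in hsv[r,u-60:u+49:12,1]))
```

```text
t 42.0 tcp [ 437.2 -328.   151.5] yaw 3.11 tilt [-0.001 -0.001] w 0.1 F [-0.  -0.4 -1. ] g 0.0 q7 1.5
  shift [-0.3  2.  51.5] turn 0.000
318 235
cols [228, 234, 240, 246, 252, 258, 264, 270, 276, 282, 288, 294, 300, 306, 312, 318, 324, 330, 336, 342, 348, 354, 360, 366, 372, 378, 384, 390]
179 205 205 204 203 204 203 203 203 202 202 202 202 201 202 202 202 201 201 201 202 201 201 201 201 112 107 132 133 |  26  24  27  27  26  27  26  27  28  26
186 103 101  99  95  92  68  55  56 134 135 136 134 134 135 134 136 137 135 135 137 137 137 135 136 133 132  62  63 |  28  30  32  32  33  31  33  33  31  31
193 118 116 116 116 116  90  56  55 132 134 135 136 135 136 134 135 136 136 134 136 136 136 134 132 134 132  57  56 |  27  30  32  35  31  33  31  31  33  31
200  88  88  90 116 115  97  57  56 132 135 135 135 134 135 134 134 135 133 133 134 136 135 132 133 133 132  56  56 |  25  34  32  33  33  34  32  32  32  32
207  49  48  48 103 115 100  57  56 108 136 137 135 131  90 111 118 118 116 107 132 132 133 133 132 132 132  57  56 |  26  33  32  33  31  32  33  34  31  31
214  47  47  48  9
[... 1177 characters left out ...]
33 131 130 131 132 132 130 |  26  33  33  31  32  34  32  33  34  31
270 113 112 111 112 112 111  55  56 106 132 131 131 133 134 133 131 130 131 131 131 131 132 131 131 131 131 133 131 |  28  33  32  29  32  33  33  31  32  31
277 111 111 111 111 110 111  74  74  74  73  74  74  74  74  74  74  74  73  74  74  78  76  73  57  57 132 132 132 |  28  23  29  26  26  26  26  29  28  33
284 201 200 200 200 200 198 202 201 201 201 200 200 199 200 200 199 199 199 198 197 197 194 194 146 130 133 133 133 |  26  27  27  28  27  26  27  26  28  29
291 131 131 130 130 132 132 133 134 133 131 133 133 132 132 131 131 131 132 135 136 136 136 137 131 131 131 133 133 |  31  32  32  32  32  33  31  33  31  32
```

The cover is open (edge at col 262). The button is centred at about (319,236), matching the projection (318,235) of (437.5,−326,55). I press with closed fingers, watching the force.

Emit:
jog_arm:
  plan: "0 2 25 0 0;0 0 25 0 0;0 0 15 0 0;0 0 3 0 0;0 0 0 0 0"

```text
t: 42.5
eef_pos: [437.6, -325.8, 83.5]
ee_rot: [-0.051, -3.14, -0.001]
contact_force: [-0.1, -0.5, 0.4]
width: -0.2
grip_force: 0.0
```

Emit:
jog_arm:
  plan: "0 0 4 0 0;0 0 4 0 0;0 0 0 0 0"

```text
t: 42.8
eef_pos: [437.7, -325.6, 76.1]
ee_rot: [0.05, 3.141, -0.0]
contact_force: [0.6, 1.0, 0.8]
width: -0.3
grip_force: 0.0
```

Emit:
jog_arm:
  plan: "0 0 3 0 0;0 0 3 0 0;0 0 0 0 0"

```text
t: 43.1
eef_pos: [437.4, -325.3, 69.7]
ee_rot: [-0.05, -3.141, -0.0]
contact_force: [-0.1, 0.8, 0.7]
width: 0.3
grip_force: 0.0
```

Emit:
jog_arm:
  plan: "0 0 3 0 0;0 0 2 0 0;0 0 0 0 0"

```text
t: 43.4
eef_pos: [437.5, -325.3, 64.7]
ee_rot: [-0.05, -3.141, -0.0]
contact_force: [0.2, 0.4, -0.6]
width: -0.4
grip_force: 0.0
```

Emit:
jog_arm:
  plan: "0 0 3 0 0;0 0 2 0 0;0 0 0 0 0"

```text
t: 43.7
eef_pos: [437.6, -325.4, 59.7]
ee_rot: [-0.05, -3.141, -0.0]
contact_force: [0.3, 0.5, 1.2]
width: -0.4
grip_force: 0.0
```

Emit:
jog_arm:
  plan: "0 0 2 0 0;0 0 1 0 0;0 0 0 0 0"

```text
t: 44.0
eef_pos: [437.6, -325.4, 56.8]
ee_rot: [-0.05, -3.141, -0.0]
contact_force: [-0.1, 0.0, -0.2]
width: 0.1
grip_force: 0.0
```

Emit:
jog_arm:
  plan: "0 0 2 0 0;0 0 1 0 0;0 0 0 0 0"

```text
t: 44.3
eef_pos: [437.6, -325.4, 53.8]
ee_rot: [-0.05, -3.141, -0.0]
contact_force: [-0.5, 0.0, -0.0]
width: 0.3
grip_force: 0.0
```

Emit:
jog_arm:
  plan: "0 0 2 0 0;0 0 1 0 0;0 0 0 0 0"

```text
t: 44.6
eef_pos: [437.9, -325.5, 51.0]
ee_rot: [0.05, 3.141, -0.0]
contact_force: [0.3, -0.6, 1.6]
width: -0.2
grip_force: 0.7
```

Emit:
jog_arm:
  plan: "0 0 2 0 0;0 0 1 0 0;0 0 0 0 0"

```text
t: 44.9
eef_pos: [437.9, -325.5, 48.0]
ee_rot: [0.05, 3.141, -0.0]
contact_force: [0.2, 0.2, 3.7]
width: -0.0
grip_force: 1.5
```

Emit:
jog_arm:
  plan: "0 0 1.5 0 0;0 0 0 0 0"

```text
t: 45.1
eef_pos: [437.9, -325.5, 46.7]
ee_rot: [0.05, 3.141, -0.001]
contact_force: [-0.4, 1.0, 3.5]
width: 0.0
grip_force: 2.3
```

Emit:
jog_arm:
  plan: "0 0 1.5 0 0;0 0 0 0 0"

```text
t: 45.3
eef_pos: [437.9, -325.5, 46.5]
ee_rot: [-0.049, -3.141, 0.003]
contact_force: [-3.2, 0.6, 15.9]
width: -0.1
grip_force: 7.9
```

The button bottomed out (15.9 N). I rise and return to the rib to shut the cover.

Emit:
jog_arm:
  plan: "0 0 -20 0 0;0 0 -30 0 0;0 0 -35 0 20;0 -20 0 0 45;0 -22 0 0 45;0 -20 0 0 45;0 0 20 0 45;0 0 15 0 45;0 0 0 0 45;0 0 0 0 45"

```text
t: 46.3
eef_pos: [435.6, -386.3, 94.5]
ee_rot: [-0.048, -3.14, -0.002]
contact_force: [0.1, -0.4, 0.8]
width: 44.7
grip_force: 0.0
```

Run:
```python
from h import *
to([436,-388,71.5],3.11)
```

```text
t 46.3 tcp [ 435.6 -386.3   94.5] yaw 3.111 tilt [-0.001  0.001] w 44.7 F [ 0.1 -0.4  0.8] g 0.0 q7 1.53
  shift [-0.5 -1.8 23. ] turn 0.001
```

Emit:
jog_arm:
  plan: "0 -2 12 0 45;0 0 8 0 45;0 0 3 0 45;0 0 0 0 35;0 0 0 0 25;0 0 0 0 15;0 0 0 0 8;0 0 0 0 5;0 0 0 0 5"

```text
t: 47.2
eef_pos: [436.0, -387.7, 72.5]
ee_rot: [0.049, 3.141, 0.003]
contact_force: [-0.0, 3.9, 5.0]
width: 9.8
grip_force: 59.7
```

Emit:
jog_arm:
  plan: "0 3 -1 0 5;0 7 0 0 5;0 7 0 0 5;0 7 0 0 5;0 7 0 0 5;0 7 0 0 5;0 7 0 0 5;0 7 0 0 5;0 7 0 0 5;0 3 0 0 5;0 0 0 0 5;0 0 0 0 5"

```text
t: 48.4
eef_pos: [438.6, -325.7, 72.7]
ee_rot: [0.048, 3.14, 0.003]
contact_force: [4.8, 0.7, -13.1]
width: 10.0
grip_force: 58.7
```

Run:
```python
from h import *
to([437.5,-326.3,71.5],3.11)
```

```text
t 48.4 tcp [ 438.6 -325.7   72.7] yaw 3.111 tilt [0.002 0.002] w 10.0 F [  4.8   0.7 -13.1] g 58.7 q7 1.38
  shift [ 1.1 -0.6  1.2] turn 0.001
```

Emit:
jog_arm:
  plan: "0 1 1 0 5;0 0 0 0 5;0 0 0 0 15;0 0 0 0 30;0 0 0 0 45;0 0 0 0 45;0 0 -20 0 45;0 0 -30 0 45;0 0 -35 0 45;0 0 0 0 45;0 0 0 0 45"

```text
t: 49.5
eef_pos: [437.6, -326.9, 157.6]
ee_rot: [0.051, 3.141, -0.002]
contact_force: [-0.7, 0.9, -1.1]
width: 45.2
grip_force: 0.0
```

Run:
```python
from h import *
to([437.1,-320.6,157.8],3.11)
c=shot('wrist','w23.png'); a=np.load('pics/w20.png.npz')
g=cv2.cvtColor(c['frame'],cv2.COLOR_RGB2GRAY); ga=cv2.cvtColor(a['frame'],cv2.COLOR_RGB2GRAY)
for n,q in(('cover',ga[195:272,268:345]),('console rail end',ga[172:195,330:390])):
    l=cv2.minMaxLoc(cv2.matchTemplate(g,q,cv2.TM_CCOEFF_NORMED)); print(n,l[1],l[3])
print('row',g[245,230:370:3])
t=shot('top','t23.png')
for lo in(130,140): print([(np.round(o[0],1).tolist(),np.round(o[1],0).tolist(),round(float(o[2]),3)) for o in carriers(t,lo)])
# knob & cover changes between t19 and now, bystanders vs top0
g0=cv2.cvtColor(np.load('pics/top0.png.npz')['frame'],cv2.COLOR_RGB2GRAY); g1=cv2.cvtColor(t['frame'],cv2.COLOR_RGB2GRAY)
for n,(x,y,h) in dict(beaker=(436,242,22),timer=(162,247,16),bottle=(465,292,18)).items():
    l=cv2.minMaxLoc(cv2.matchTemplate(g1[y-h-8:y+h+8,x-h-8:x+h+8],g0[y-h:y+h,x-h:x+h],cv2.TM_CCOEFF_NORMED)); print(n,round(l[1],3),np.array(l[3])-8)
```

```text
t 49.5 tcp [ 437.6 -326.9  157.6] yaw 3.109 tilt [ 0.    -0.001] w 45.2 F [-0.7  0.9 -1.1] g 0.0 q7 1.51
  shift [ 0.7  6.2 -0.2] turn -0.001
cover 0.9830474257469177 (279, 194)
console rail end 0.9401317238807678 (341, 171)
row [131 130 130 130 131 132 132 132 132 132 132 132 132 130 130 129 110 110
 110 109 110 109 108 109 108 108  94 114 115 110 105 102  80  46  45  46
  46  46  46  52 106 107 107  87  55  55 104]
[([627.1, 55.4], [37.0, 98.0], -0.187), ([612.8, -42.6], [36.0, 98.0], -0.173), ([624.6, -155.4], [36.0, 98.0], -0.046), ([623.7, -263.8], [36.0, 99.0], 0.061)]
[([626.9, 55.3], [35.0, 97.0], -0.186), ([612.7, -42.4], [35.0, 97.0], -0.165), ([624.5, -155.5], [36.0, 97.0], -0.046), ([623.5, -263.8], [35.0, 97.0], 0.064)]
beaker 0.998 [0 0]
timer 0.998 [0 0]
bottle 1.0 [0 0]
```

The cover and its rail both shifted +11 px with the camera, so the cover is shut exactly as at the start. Carriers are unchanged, bystanders unmoved, and the arm is clear. I hand the job in.

```bash
python3 -c "
from cell import manip
print(manip.close_job())"
```

```text
the job is handed in; nothing more can be done
None
```

The job is done and handed in; no verdict came back. By my final camera and force checks, all four carriers lie disc up on the light table, the knob is at its zero stop, the start button was pressed to its bottom, the dust cover is shut again, and the bottle, beaker and timer have not moved.

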